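# Clip the carving gouges into the carrying tray and move it to the marble slab

## Robot

A 6-joint arm with a two-finger parallel gripper is mounted at the origin on the work surface. World frame = base frame: x ahead of the robot, y to its left, z up, the work surface at z = 0. Lengths are in m, angles in rad, forces in N, time in s.
With the tool pointing down it reaches from about 0.275 to 0.875 m from the base axis. Payload 12.5 kg.
Tool frame: the origin (TCP) lies midway between the tips of the shut fingers; the grasp point (between the pads) lies ctrl.grip_point_offset behind it (ctrl.grip_point_offset is the distance from the TCP to the grasp point, in m); z points along the fingers, y is the direction in which the jaws open and shut (so a half turn about z gives the same grasp; the last joint's range is limited). The gripper opens to 85 mm and grips with 20 to 120 N. Pads are 22 mm wide; open, the fingers measure 114 mm over their backs; the gripper's body (76 mm by 85 mm) begins 54 mm behind the grasp point. The pads swing forward as they close: fully open they stand 13 mm farther back than shut.
Start: joints at [1.045, 0.351, 1.652, -0, 1.139, -0.085], TCP at [0.235, 0.497, 0.207] pointing down, gripper open.
Joint ranges: [-2.75, 2.75], [-0.79, 2.1], [0.01, 2.65], [-1.57, 4.71], [0.07, 3.14], [-2.87, 2.87]. Speed limits (rad/s): [2.22, 2.22, 2.79, 3.14, 3.14, 3.14].

## Interface

Orientations are given as a unit quaternion [w, x, y, z].
In Python, from rig import state, read_camera, camera_params, ctrl gives the robot as it stands.
- The arm moves only by the tool move_arm, never from a script. Its arguments are lists of equal length, an entry for each row: "offset": the shift along the tool's x, y, z in cm, a list of three; "yaw": the turn about the tool's z in rad; "grip": the gripper's target within -1 to 1 (fully open at 1, half-way at 0, shut at -1). A call has exactly 5 rows; each row shifts and turns the commanded pose from where the row before left it, along the tool's axes as they then stand; what a row does not reach is not made up. A row lasts 1/10 s, in which the tool goes at most 50 mm and 8.59 degrees, less where a joint would pass 70% of its speed; a pose out of reach is approached as far as the arm can. A call with a gripper value outside its range is refused whole. The fingers move at their own pace and stop on an object; "grip_force" is the grip in N (left out, the last holds). Time passes only in rows, so rows that do not move let the fingers close, or fill a call up. It gives the time, the measured TCP pose, the force and the opening at its end, in the units of the state.
- state(): the state, without advancing time (a new reading comes with each control period).
- read_camera(name): name is "scene" or "top" or "wrist"; returns the picture (384x512x3 uint8, red, green, blue); there is no depth.
- camera_params(name): a dict with "K" (3x3 intrinsics, pixels), "world_to_cam" (4x4, takes a point from world to camera coordinates). Camera axes: x right, y up, looking along -z (the intrinsics and any distortion apply to the point x, -y, -z); pixel columns grow to the right and rows downward; lengths in m; the calibration is good to about 2 mm. A picture is of the moment at which its call begins: read the wrist's pose just before it. camera_params takes no time and is no camera call; for the wrist camera it gives the pose at the moment of the call.
- ctrl.close_job(): hands the job in, once; it reports no verdict.
The state is a dict: "time_s": time; "joint_pos": joint angles; "joint_velocities": joint speeds; "joint_torque": joint torques, N m; "tcp_pos": TCP position; "tcp_rot": TCP orientation; "contact_force": force on the tool from outside, world axes, zero at the start; "moment": the same for the moment, N m; "opening": finger opening in m.
Only numpy, scipy, OpenCV 4.12 (cv2) and the standard library are available. Lean on these libraries where they do the work, as an engineer would, in place of code of your own. Each camera call takes 0.05 s, during which the arm holds its last target.

## Task

Put every gouge lying on the bench into the carrying tray, edge towards the tray's guard board, its handle pushed down past the sprung jaw until it is fully home in a fork clip (any free one) and its shank in the notch. When all are clipped, carry the loaded tray level by its bar handle and set it gently down, square and in the middle of the marble slab, which must first be cleared of the wooden blocks (leave them on the bench). Do not disturb the clamp, glue jar or plane.

Things in the scene. Friction and masses are not known exactly. Their poses are not given: they have to be found in the camera images.
- gouge1: Carving gouge (flat chisel), 190 mm, 65 g, alike but for the tip. Origin on its axis at mid-length, x towards the edge. Dark octagonal wooden handle, 20 mm across flats, x = -95 to 15 mm; shank 8 mm thick, x = 15 to 75; blade to 95, max 17 wide. Balances near x = -8. Lies on a flat of the handle, axis 10 mm above the bench. None if absent.
- edge1 (a point): The cutting edge of gouge1: the point on its axis at x = +95 mm.
- gouge2: Carving gouge (U-shaped gouge), 190 mm, 65 g, alike but for the tip. Origin on its axis at mid-length, x towards the edge. Dark octagonal wooden handle, 20 mm across flats, x = -95 to 15 mm; shank 8 mm thick, x = 15 to 75; blade to 95, max 17 wide. Balances near x = -8. Lies on a flat of the handle, axis 10 mm above the bench. None if absent.
- edge2 (a point): The cutting edge of gouge2: the point on its axis at x = +95 mm.
- gouge3: Carving gouge (V-parting tool), 190 mm, 65 g, alike but for the tip. Origin on its axis at mid-length, x towards the edge. Dark octagonal wooden handle, 20 mm across flats, x = -95 to 15 mm; shank 8 mm thick, x = 15 to 75; blade to 95, max 17 wide. Balances near x = -8. Lies on a flat of the handle, axis 10 mm above the bench. None if absent.
- edge3 (a point): The cutting edge of gouge3: the point on its axis at x = +95 mm.
- gouge4: Carving gouge (spear-pointed skew), 190 mm, 65 g, alike but for the tip. Origin on its axis at mid-length, x towards the edge. Dark octagonal wooden handle, 20 mm across flats, x = -95 to 15 mm; shank 8 mm thick, x = 15 to 75; blade to 95, max 17 wide. Balances near x = -8. Lies on a flat of the handle, axis 10 mm above the bench. None if absent.
- edge4 (a point): The cutting edge of gouge4: the point on its axis at x = +95 mm.
- tray: Loose plywood tray, 232 (x) by 268 mm (y), 0.5 kg empty; origin at the centre of its underside, z up. Floor 6 mm thick; side rails to z = 14, low board at the -x end to z = 20, guard board at the +x end (inner face x = 108) to z = 44. Four gouges lie side by side along its x at y = -108, -52, 52, 108 mm, each in a clip at x = -40 and a comb notch at x = 50.
- tray_handle (a point): Centre of the tray's wooden carrying bar, 64 mm above the tray's underside, over its middle. The bar runs along the tray's x, 104 mm long, 12 wide, 16 high (top at 72 mm), on two posts centred 44 mm either side.
- comb (a point): On the tray: the comb board at x = 50 mm, 8 mm thick, centre of its notch floors (z = 30 mm). Four notches 20 mm wide at the four places, teeth to z = 42, hold the gouges' 8 mm shanks.
- clip1: Steel fork clip of place 1 (the others are alike); origin on the tray floor at tray x = -40, y = -108 mm, axes the tray's; 14 mm wide in x. Flat seat 18 mm up; fixed prong at y = -10.5, 32 mm high; at +y a jaw hinged below, sprung shut, its rounded nose over the handle. Flared lips (to 43 mm) guide a handle up to 4 mm off. Pushed down level, the handle opens the jaw (10 to 20 N), which snaps back over it.
- seat1 (a point): Place 1 of the tray: where a gouge's origin lies when home, 34 mm above the tray's underside, gouge x along tray x. Axes are the tray's. Its clip is 40 mm back (-x). From 33 to 5 mm back the handle is bare on both sides for fingers. A gouge not yet pushed home rides about 10 mm or more high at its clip.
- seat2 (a point): Place 2 of the tray: where a gouge's origin lies when home, 34 mm above the tray's underside, gouge x along tray x. Axes are the tray's. Its clip is 40 mm back (-x). From 33 to 5 mm back the handle is bare on both sides for fingers. A gouge not yet pushed home rides about 10 mm or more high at its clip.
- seat3 (a point): Place 3 of the tray: where a gouge's origin lies when home, 34 mm above the tray's underside, gouge x along tray x. Axes are the tray's. Its clip is 40 mm back (-x). From 33 to 5 mm back the handle is bare on both sides for fingers. A gouge not yet pushed home rides about 10 mm or more high at its clip.
- seat4 (a point): Place 4 of the tray: where a gouge's origin lies when home, 34 mm above the tray's underside, gouge x along tray x. Axes are the tray's. Its clip is 40 mm back (-x). From 33 to 5 mm back the handle is bare on both sides for fingers. A gouge not yet pushed home rides about 10 mm or more high at its clip.
- slab: Fixed white marble slab, 270 mm (x) by 310 mm (y), 20 mm thick; origin at the centre of its underside, on the bench.
- block1: Sawn wooden block, 50 (x) by 34 (y) by 32 mm (z), about 35 g, origin at its centre; starts lying on the marble slab. None if absent.
- block2: Sawn wooden block, 50 (x) by 34 (y) by 32 mm (z), about 35 g, origin at its centre; starts lying on the marble slab. None if absent.
- clamp: Bystander: steel F-clamp with a red handle lying on the bench, about 290 mm long.
- glue: Bystander: glue jar, 64 mm across, 75 mm high; origin at the centre of its underside.
- plane: Bystander: small brass thumb plane, 95 mm long; origin at the centre of its underside.
Not all that is in view belongs to the job. What is shaped like the gouge3 but green or pink is not meant.

How it is judged:
By the outcome, as a careful person would: the job done as asked, in the order asked, and still so for the second after the job is handed in, with the robot touching nothing.
Of gouge1, gouge2, gouge3, gouge4 only 3 to 4 are there at a start; the rules pass over those that are not, and their reading is None.
Of block1, block2 only 1 to 2 are there at a start; the rules pass over those that are not, and their reading is None.
At some moment in a run one of gouge1, gouge2, gouge3, gouge4, block1, block2 may be knocked a few centimetres aside while the robot is not near it.
It also fails if it takes over 210 s, if anything falls off the work surface, if the arm or the gripper's body presses on something with over 40 N, if the wrist force passes 120 N, or if a joint passes its speed limit or range.

## Working session

There is one attempt and no reset: what is moved stays moved. The work goes in short steps, Python scripts to look and compute and a tool call to move; the robot and the scene stay as the last step left them, time stands still between calls to the robot, and variables do not carry over. Pictures are saved under pics/ and viewed, and the job is handed in when it is done.

Besides the shell and the picture viewer there is one more tool, called after "Emit:" as name(argument=value, ...), one argument or row to a line, values as JSON. move_arm: Moves the arm, as the interface text tells. Its arguments: {"type":"object","properties":{"offset":{"type":"array","items":{"type":"array","items":{"type":"number"}}},"yaw":{"type":"array","items":{"type":"number"}},"grip":{"type":"array","items":{"type":"number"}},"grip_force":{"type":"number"}},"required":["offset","yaw","grip"]}

```bash
ls; mkdir -p pics; python3 - <<'E'
from rig import state, read_camera, camera_params, ctrl
import cv2
print(state()); print(ctrl.grip_point_offset)
for n in ["scene","top","wrist"]:
    p=camera_params(n); print(n,p)
    im=read_camera(n); cv2.imwrite(f"pics/{n}0.png",im[:,:,::-1])
E
```

```text
pics
{'time_s': 0.0, 'joint_pos': array([ 1.04535042e+00,  3.51275705e-01,  1.65244945e+00, -1.75429233e-06,
        1.13908662e+00, -8.45773366e-02]), 'joint_velocities': array([ 5.25659402e-04,  1.41246456e-03, -6.54409085e-04,  3.67960889e-05,
       -5.41658713e-05,  6.47058438e-04]), 'joint_torque': array([-1.26358050e-04, -5.06088424e+01, -2.91407901e+01, -7.54926464e-05,
        4.43352823e-03,  2.50622026e-05]), 'tcp_pos': array([0.23447847, 0.49710436, 0.20632718]), 'tcp_rot': array([-1.82295006e-04,  2.18653020e-01,  9.75802483e-01, -5.81667891e-04]), 'contact_force': array([1.4754512 , 0.37425224, 0.26002649]), 'moment': array([0.03046726, 0.02120465, 0.01970714]), 'opening': 0.08531746130881793}
0.0187
scene {'K': array([[456.40408683,   0.        , 259.46608229],
       [  0.        , 456.40408683, 182.65302481],
       [  0.        ,   0.        ,   1.        ]]), 'world_to_cam': array([[-0.55156194,  0.83411478, -0.00565294,  0.26844501],
       [-0.63473912, -0.41530771,  0.65163315,  0.2595398 ],
       [ 0.54118913,  0.36300418,  0.75851321, -1.6634456 ],
       [ 0
[... 208 characters left out ...]
     ]]), 'world_to_cam': array([[ 0.00988047, -0.99993643,  0.005433  ,  0.01583842],
       [ 0.98986936,  0.01055029,  0.1415886 , -0.47905507],
       [-0.14163692,  0.003979  ,  0.98991068, -1.16048387],
       [ 0.        ,  0.        ,  0.        ,  1.        ]])}
wrist {'K': array([[264.70973359,   0.        , 258.24030787],
       [  0.        , 264.70973359, 187.95074987],
       [  0.        ,   0.        ,   1.        ]]), 'world_to_cam': array([[ 0.42583839,  0.90479765, -0.00169317, -0.5503517 ],
       [-0.8640773 ,  0.40611706, -0.29738755,  0.03868132],
       [-0.26838793,  0.12810206,  0.95475535, -0.37945619],
       [ 0.        ,  0.        ,  0.        ,  1.        ]])}
```

View pics/top0.png

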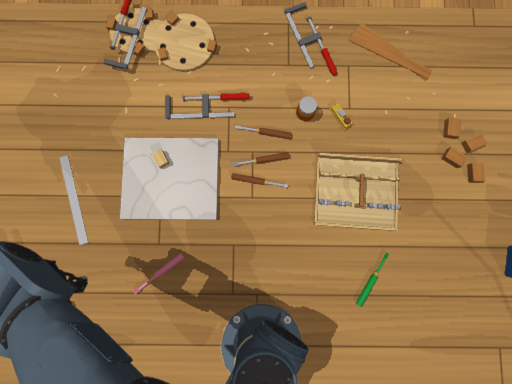

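View pics/scene0.png

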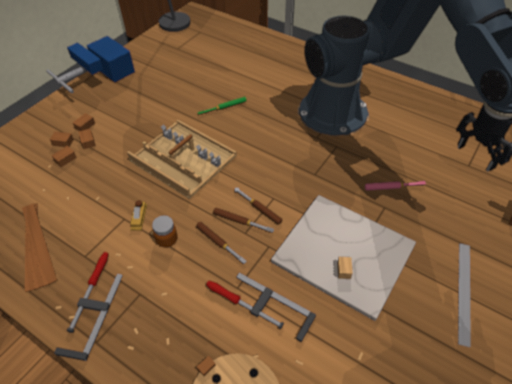

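View pics/wrist0.png

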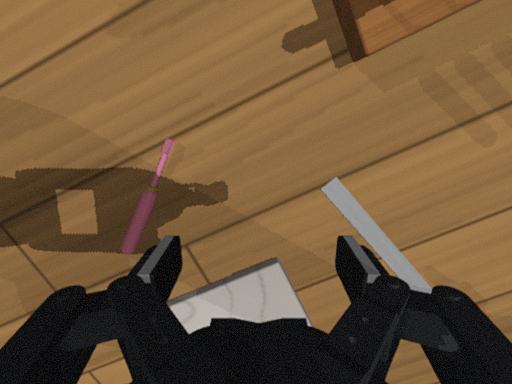

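```bash
cat > h.py <<'E'
from rig import state, read_camera, camera_params, ctrl
import numpy as np, cv2
from scipy.spatial.transform import Rotation as Rn
def ray(name,uv,P=None):
    p=P or camera_params(name);K=p["K"];T=p["world_to_cam"]
    d=np.linalg.inv(K)@np.array([uv[0],uv[1],1.]); d=np.array([d[0],-d[1],-d[2]])
    R=T[:3,:3]; return -R.T@T[:3,3], R.T@d
def p2w(name,uv,z,P=None):
    c,d=ray(name,uv,P); return c+d*(z-c[2])/d[2]
def w2p(name,w,P=None):
    p=P or camera_params(name);K=p["K"];T=p["world_to_cam"]
    c=T[:3,:3]@np.asarray(w,float)+T[:3,3]; q=K@np.array([c[0],-c[1],-c[2]]); return q[:2]/q[2]
def snap(name,fn,crop=None,s=1):
    P=camera_params(name); im=read_camera(name)[:,:,::-1].copy(); cv2.imwrite(f"pics/{fn}_raw.png",im)
    if crop:
        x0,y0,x1,y1=crop; im=im[y0:y1,x0:x1]
    im=cv2.resize(im,None,fx=s,fy=s,interpolation=cv2.INTER_CUBIC); cv2.imwrite(f"pics/{fn}.png",im); return P
def R(): 
    q=state()["tcp_rot"]; return Rn.from_quat([q[1],q[2],q[3],q[0]]).as_matrix()
def yaw():  # world angle of tool y axis mod pi
    m=R(); return np.arctan2(m[1,1],m[0,1])
def plan(target, axis_ang=None):
    """target TCP xyz; axis_ang: world angle that tool y (opening dir) should have. prints offset in tool axes (cm) and yaw"""
    s=state(); m=R(); d=np.array(target)-s["tcp_pos"]
    print("t",round(s["time_s"],2),"tcp",s["tcp_pos"].round(4),"yawY",round(yaw(),4),"z",m[:,2].round(4),"q6",s["joint_pos"][5].round(3),"F",s["contact_force"].round(1),"op",round(s["opening"],4))
    o=m.T@d*100
    dy=None
    if axis_ang is not None:
        dy=axis_ang-yaw(); dy=(dy+np.pi/2)%np.pi-np.pi/2
        dy=-dy # tool z down
        print("alt yaw",dy-np.sign(dy)*np.pi)
    print("offset cm (current axes)",o.round(2),"yaw",dy)
    return o,dy
E
python3 - <<'E'
import cv2
im=cv2.imread("pics/top0.png")
cv2.imwrite("pics/c1.png",cv2.resize(im[80:235,220:420],None,fx=4,fy=3.85,interpolation=cv2.INTER_CUBIC)) if 0 else cv2.imwrite("pics/c1.png",cv2.resize(im[115:200,225:300],None,fx=7,fy=7,interpolation=cv2.INTER_CUBIC))
cv2.imwrite("pics/c2.png",cv2.resize(im[145:235,305:410],None,fx=6.5,fy=6.5,interpolation=cv2.INTER_CUBIC))
cv2.imwrite("pics/c3.png",cv2.resize(im[130:230,115:225],None,fx=6,fy=6,interpolation=cv2.INTER_CUBIC))
E
```

```text
(no output)
```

View pics/c1.png

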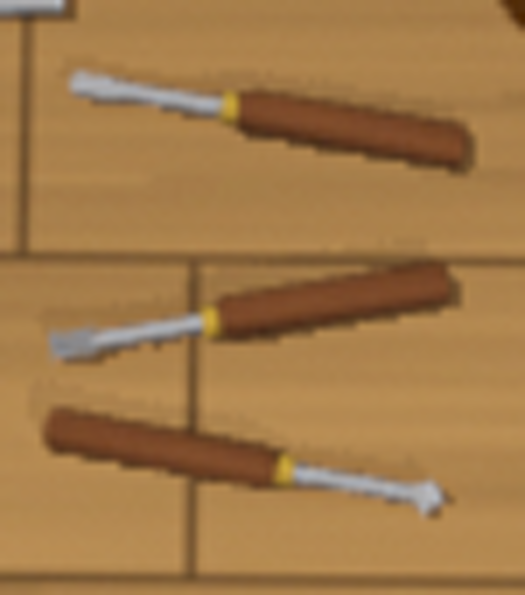

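View pics/c2.png

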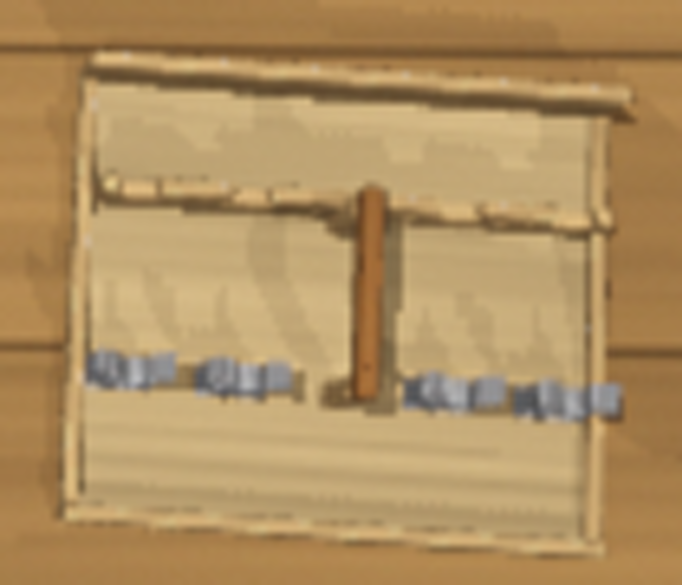

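View pics/c3.png

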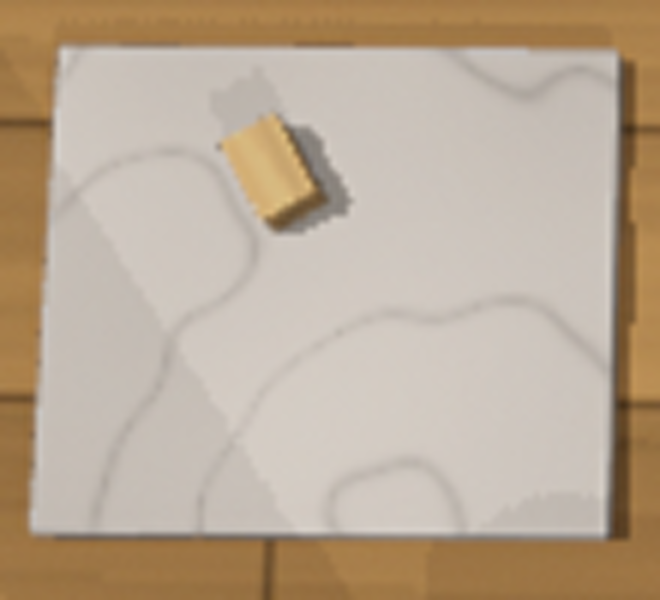

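```bash
python3 - <<'E'
from h import *
def g(h,t):
    o=np.array([225,115]); H=p2w("top",np.array(h)/7+o,.010); T=p2w("top",np.array(t)/7+o,.008)
    d=T-H; print("len",np.linalg.norm(d[:2]).round(4),"org",((H+T)/2).round(4)[:2],"ang",np.degrees(np.arctan2(d[1],d[0])).round(1))
g((471,148),(70,82)); g((459,285),(52,346)); g((44,428),(445,498))
o=np.array([115,130]); c=[p2w("top",np.array(q)/6+o,.02)[:2] for q in [(60,47),(618,52),(608,535),(30,530)]]
c=np.array(c); print("slab",c.round(4).tolist(),c.mean(0).round(4), "yaw", np.degrees(np.arctan2(*(c[0]+c[1]-c[2]-c[3])[::-1])), np.degrees(np.arctan2(*(c[0]+c[3]-c[1]-c[2])[::-1]))-90, np.linalg.norm(c[0]-c[3]),np.linalg.norm(c[0]-c[1]))
b=[p2w("top",np.array(q)/6+o,.052)[:2] for q in [(218,146),(272,114),(321,190),(268,219)]]; b=np.array(b);print("block",b.round(4).tolist(),b.mean(0).round(4),"long ang",np.degrees(np.arctan2(*(b[2]-b[1])[::-1])), np.linalg.norm(b[2]-b[1]),np.linalg.norm(b[0]-b[1]))
o=np.array([305,145]); 
t=[p2w("top",np.array(q)/6.5+o,z)[:2] for q,z in [((88,55),.044),((634,92),.044),((604,543),.02),((66,510),.02)]]; t=np.array(t)
print("tray",t.round(4).tolist(),t.mean(0).round(4),"yaw",np.degrees(np.arctan2(*(t[0]-t[1])[::-1]))-90,np.degrees(np.arctan2(*(t[3]-t[2])[::-1]))-90,np.degrees(np.arctan2(*(t[0]+t[1]-t[2]-t[3])[::-1])),np.linalg.norm(t[0]-t[1]),np.linalg.norm(t[0]-t[3]))
hb=[p2w("top",np.array(q)/6.5+o,.072)[:2] for q in [(372,190),(366,393)]];print("bar",hb,(hb[0]+hb[1])/2,np.degrees(np.arctan2(*(hb[0]-hb[1])[::-1])))
E
```

```text
len 0.1943 org [ 0.6827 -0.0011] ang 80.8
len 0.1946 org [0.5847 0.0049] ang 99.2
len 0.1908 org [0.5139 0.0097] ang -99.3
slab [[0.6522, 0.4563], [0.6528, 0.1495], [0.3871, 0.1484], [0.3866, 0.4564]] [0.5197 0.3027] yaw 0.11334989658094113 0.10872263887338818 0.2655435745026849 0.3067746185280243
block [[0.5897, 0.3576], [0.6075, 0.3298], [0.5664, 0.3019], [0.5504, 0.3292]] [0.5785 0.3296] long ang -145.8408027860459 0.04965835834926301 0.033074045434961334
tray [[0.6005, -0.178], [0.5848, -0.4485], [0.3631, -0.4331], [0.3766, -0.1682]] [ 0.4812 -0.307 ] yaw -3.332859678368621 -2.9204361659161435 -3.248216952712067 0.27094889698772073 0.22412683632043326
bar [array([ 0.52861808, -0.30885201]), array([ 0.43057536, -0.30302933])] [ 0.47959672 -0.30594067] -3.3987588867648495
```

```bash
cat >> h.py <<'E'
def rows(target, ang=None, n=5, dec=1, alt=False):
    s=state(); m=R(); d=np.array(target)-s["tcp_pos"]
    dy=0.
    if ang is not None:
        dy=ang-yaw(); dy=(dy+np.pi/2)%np.pi-np.pi/2
        if alt: dy-=np.sign(dy)*np.pi
        dy=-dy
    st=d*100/n; out=[]
    for i in range(n):
        mm=m@Rn.from_euler('z',dy*i/n).as_matrix(); out.append((mm.T@st).round(dec).tolist())
    print("t",round(s["time_s"],2),"tcp",s["tcp_pos"].round(4),"yawY",round(yaw(),4),"tilt",m[:2,2].round(3),"q1,6",s["joint_pos"][[0,5]].round(3),"F",s["contact_force"].round(1),"op",round(s["opening"],4))
    print("tot",(m.T@d*100).round(2),"|row|",(np.linalg.norm(st)).round(2),"yaw/row",round(dy/n,4)); 
    for i in range(0,n,5): print(out[i:i+5])
E
python3 - <<'E'
from h import *
rows([.5785,.3296,.11],np.radians(124.2),10)
E
```

```text
t 0.15 tcp [0.2345 0.4972 0.2065] yawY 1.13 tilt [-0.    -0.001] q1,6 [ 1.045 -0.085] F [ 0.6  0.7 -1.2] op 0.0852
tot [-38.26  -0.47   9.65] |row| 3.95 yaw/row -0.1038
[[-3.8, -0.0, 1.0], [-3.8, -0.4, 1.0], [-3.7, -0.8, 1.0], [-3.6, -1.2, 1.0], [-3.5, -1.6, 1.0]]
[[-3.3, -1.9, 1.0], [-3.1, -2.3, 1.0], [-2.8, -2.6, 1.0], [-2.5, -2.9, 1.0], [-2.2, -3.1, 1.0]]
```

Emit:
move_arm(
  offset=[
    [-3.8,0,1.0],
    [-3.8,-0.4,1.0],
    [-3.7,-0.8,1.0],
    [-3.6,-1.2,1.0],
    [-3.5,-1.6,1.0],
  ],
  yaw=[-0.104,-0.104,-0.104,-0.104,-0.104],
  grip=[0.6,0.6,0.6,0.6,0.6],
  grip_force=40,
)

```text
time_s: 0.65
tcp_pos: [0.4076, 0.4143, 0.1563]
tcp_rot: [-0.0, -0.042, 0.999, -0.0]
contact_force: [0.1, 0.6, -0.9]
opening: 0.0684
```

Emit:
move_arm(
  offset=[
    [-3.3,-1.9,1.0],
    [-3.1,-2.3,1.0],
    [-2.8,-2.6,1.0],
    [-2.5,-2.9,1.0],
    [-2.2,-3.1,1.0],
  ],
  yaw=[-0.104,-0.104,-0.104,-0.104,-0.104],
  grip=[0.6,0.6,0.6,0.6,0.6],
)

```text
time_s: 1.15
tcp_pos: [0.5792, 0.3298, 0.1062]
tcp_rot: [-0.0, -0.297, 0.955, -0.0]
contact_force: [0.1, 1.8, 0.2]
opening: 0.0682
```

```bash
python3 - <<'E'
from h import *
rows([.5785,.3296,.027],np.radians(124.2),5,2)
P=snap("wrist","w1")
c=w2p("wrist",[.5785,.3296,.052],P);print(c)
E
```

```text
t 1.15 tcp [0.5792 0.3298 0.1062] yawY 2.1742 tilt [-0. -0.] q1,6 [ 0.448 -1.726] F [0.1 1.8 0.2] op 0.0682
tot [0.06 0.03 7.92] |row| 1.58 yaw/row 0.0013
[[0.01, 0.01, 1.58], [0.01, 0.01, 1.58], [0.01, 0.01, 1.58], [0.01, 0.01, 1.58], [0.01, 0.01, 1.58]]
[257.58960621 194.52000916]
```

View pics/w1.png

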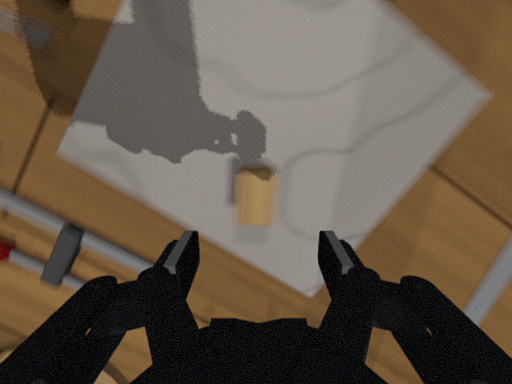

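Emit:
move_arm(
  offset=[
    [0.1,0,2.0],
    [0,0,2.0],
    [0,0,2.0],
    [0,0,1.5],
    [0,0,0.5],
  ],
  yaw=[0,0,0,0,0],
  grip=[0.6,0.6,0.6,0.6,0.6],
)

```text
time_s: 1.7
tcp_pos: [0.5763, 0.3298, 0.025]
tcp_rot: [-0.001, -0.295, 0.955, -0.0]
contact_force: [-0.5, -0.8, 0.1]
opening: 0.0683
```

Emit:
move_arm(
  offset=[
    [0,0,0],
    [0,0,0],
    [0,0,0],
    [0,0,0],
    [0,0,0],
  ],
  yaw=[0,0,0,0,0],
  grip=[-0.6,-0.6,-0.6,-0.6,-0.6],
)

```text
time_s: 2.2
tcp_pos: [0.5777, 0.3305, 0.0279]
tcp_rot: [0.001, -0.295, 0.955, 0.0]
contact_force: [-1.2, -0.7, 6.4]
opening: 0.0174
```

Emit:
move_arm(
  offset=[
    [0,0,-0.5],
    [0,0,-2],
    [0,0,-3],
    [0,0,-3],
    [0,0,-2],
  ],
  yaw=[0,0,0,0,0],
  grip=[-0.6,-0.6,-0.6,-0.6,-0.6],
)

```text
time_s: 2.7
tcp_pos: [0.5776, 0.3304, 0.1344]
tcp_rot: [0.001, -0.295, 0.955, 0.0]
contact_force: [-0.1, -0.3, 0.5]
opening: 0.017
```

```bash
python3 - <<'E'
from h import *
rows([.36,.05,.115],np.radians(100),10)
P=snap("wrist","w2")
E
```

```text
t 2.7 tcp [0.5776 0.3304 0.1344] yawY 2.17 tilt [0.002 0.001] q1,6 [ 0.45 -1.72] F [-0.1 -0.3  0.5] op 0.017
tot [ 33.79 -10.88   1.87] |row| 3.55 yaw/row 0.0425
[[3.4, -1.1, 0.2], [3.3, -1.2, 0.2], [3.3, -1.4, 0.2], [3.2, -1.5, 0.2], [3.1, -1.6, 0.2]]
[[3.1, -1.8, 0.2], [3.0, -1.9, 0.2], [2.9, -2.0, 0.2], [2.8, -2.2, 0.2], [2.7, -2.3, 0.2]]
```

View pics/w2.png

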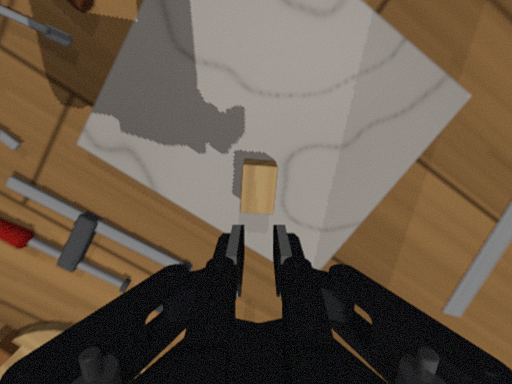

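```bash
python3 - <<'E'
from h import *
print(p2w("wrist",(259,190),.052), p2w("wrist",(258,188),.052))
print(w2p("wrist",state()["tcp_pos"]))
im=cv2.imread("pics/w2_raw.png")
P=snap("top","t2",(115,130,225,230),6)
P=snap("scene","s2",(230,170,450,340),3.5)
E
```

```text
[0.58261037 0.33545308 0.052     ] [0.58144445 0.33344562 0.052     ]
[257.06622844 220.75306281]
```

View pics/t2.png

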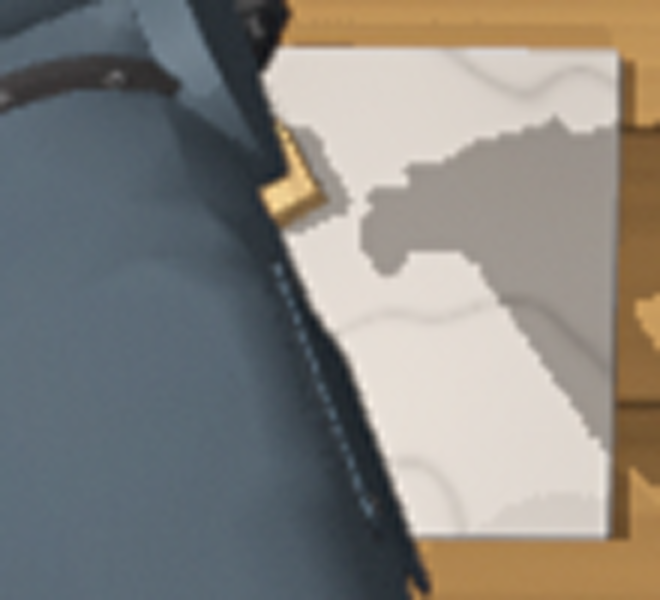

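View pics/s2.png

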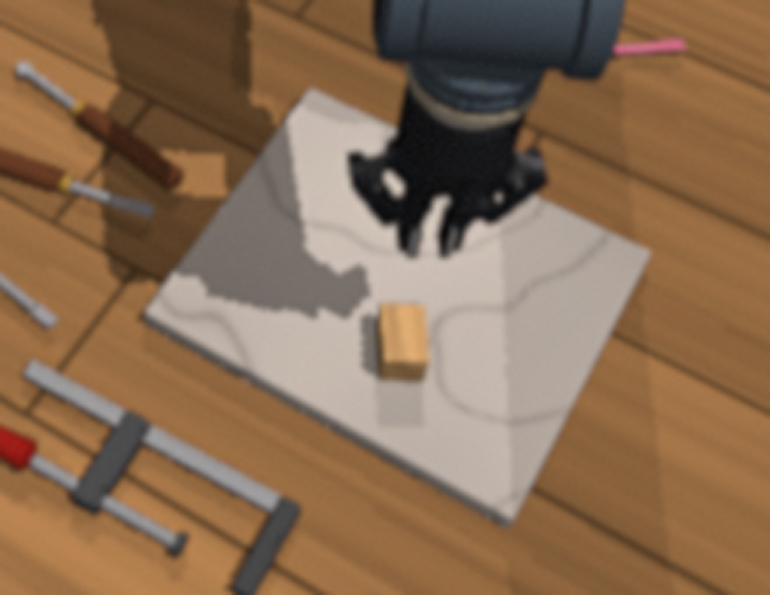

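```bash
python3 - <<'E'
from h import *
print(p2w("scene",(345.4,264.9),.052))
t=state()["tcp_pos"];print(t,w2p("scene",t),(w2p("scene",t)-[230,170])*3.5, w2p("top",t))
print(camera_params("wrist")["world_to_cam"])
# triangulate block from wrist and scene
def tri(a,b):
    (c1,d1),(c2,d2)=a,b
    A=np.stack([d1,-d2],1);x=np.linalg.lstsq(A,c2-c1,rcond=None)[0];return c1+d1*x[0],c2+d2*x[1]
print(tri(ray("scene",(345.4,264.9)),ray("wrist",(259,190))))
print(tri(ray("scene",(345.4,264.9)),ray("top",(115+270/6,130+167/6))))
E
```

```text
[0.58246952 0.3319135  0.052     ]
[0.57762449 0.33040492 0.13307104] [350.22154028 246.31205345] [420.77539099 267.09218708] [152.84353751 151.90949842]
[[-5.64735539e-01  8.25271936e-01 -4.86371126e-05  5.27196467e-02]
 [-7.87412767e-01 -5.38846064e-01 -2.99376109e-01  6.50221004e-01]
 [-2.47092909e-01 -1.69030031e-01  9.54135181e-01 -1.09706724e-01]
 [ 0.00000000e+00  0.00000000e+00  0.00000000e+00  1.00000000e+00]]
(array([0.58141857, 0.33165383, 0.05026312]), array([0.58043215, 0.33422176, 0.05047608]))
(array([0.57951401, 0.33118326, 0.04711549]), array([0.57971388, 0.33077626, 0.0470554 ]))
```

Emit:
move_arm(
  offset=[
    [-0.3,0.2,2.5],
    [0,0,2.5],
    [0,0,2.5],
    [0,0,1.5],
    [0,0,1.5],
  ],
  yaw=[0,0,0,0,0],
  grip=[0.6,0.6,0.6,0.6,0.6],
)

```text
time_s: 3.35
tcp_pos: [0.578, 0.3333, 0.0252]
tcp_rot: [-0.001, -0.295, 0.955, -0.0]
contact_force: [1.0, -0.1, -0.2]
opening: 0.0683
```

```bash
python3 - <<'E'
from h import *
rows([.580,.331,.025],np.radians(124.2),5,2)
P=snap("scene","s3",(280,200,400,300),6)
P=snap("wrist","w3")
E
```

```text
t 3.35 tcp [0.578  0.3333 0.0252] yawY 2.17 tilt [-0.001 -0.001] q1,6 [ 0.453 -1.717] F [ 1.  -0.1 -0.2] op 0.0683
tot [-0.03 -0.3   0.02] |row| 0.06 yaw/row 0.0005
[[-0.01, -0.06, 0.0], [-0.01, -0.06, 0.0], [-0.01, -0.06, 0.0], [-0.01, -0.06, 0.0], [-0.01, -0.06, 0.0]]
```

View pics/s3.png

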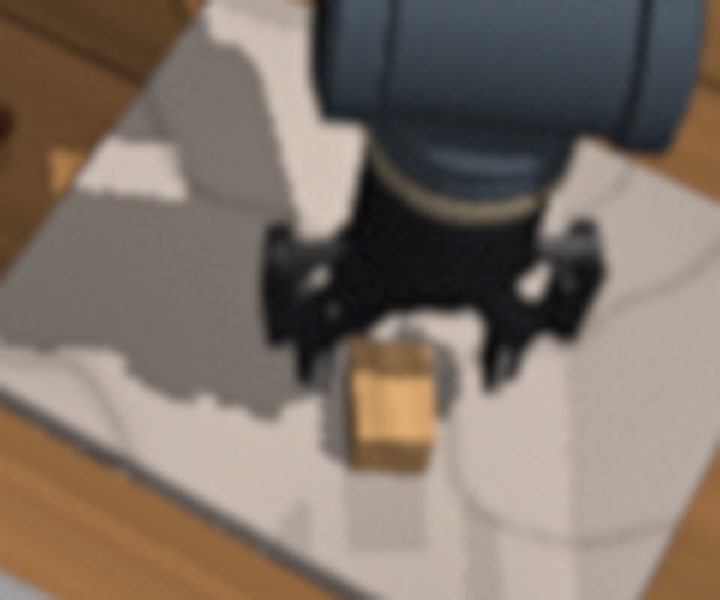

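View pics/w3.png

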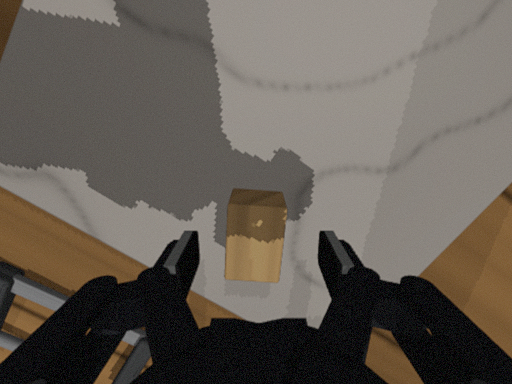

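```bash
python3 - <<'E'
from h import *
s=state();print(s["tcp_pos"],s["joint_pos"])
for q in [(226,208),(286,208),(279,281),(224,280),(255,244)]: print(p2w("wrist",q,.052))
for z in (.025,.035,.045,.052): print(z,w2p("wrist",s["tcp_pos"]*[1,1,0]+[0,0,z]),w2p("scene",s["tcp_pos"]*[1,1,0]+[0,0,z]), (w2p("scene",s["tcp_pos"]*[1,1,0]+[0,0,z])-[280,200])*6)
E
```

```text
[0.57737812 0.33296117 0.02456449] [ 4.53284537e-01  7.70543726e-01  1.44145643e+00 -3.97210555e-05
  9.33162770e-01 -1.71666847e+00]
[0.57060751 0.30726296 0.052     ]
[0.55152015 0.33517777 0.052     ]
[0.59295492 0.36009638 0.052     ]
[0.61149496 0.33168414 0.052     ]
[0.58016899 0.33350893 0.052     ]
0.025 [257.06096151 220.97329678] [345.22344953 268.92419614] [391.34069718 413.54517683]
0.035 [257.00773017 227.35699268] [345.74247678 266.99682984] [394.45486066 401.98097904]
0.045 [256.94820942 234.49493641] [346.26808759 265.045016  ] [397.60852552 390.27009602]
0.052 [256.90218006 240.01494482] [346.63999975 263.66394983] [399.83999851 381.98369898]
```

Emit:
move_arm(
  offset=[
    [0,-0.2,0.5],
    [0,0,0.5],
    [0,0,0.5],
    [0,0,0.3],
    [0,0,0],
  ],
  yaw=[0,0,0,0,0],
  grip=[0.6,0.6,0.6,0.6,0.6],
)

```text
time_s: 3.95
tcp_pos: [0.5795, 0.3318, 0.0086]
tcp_rot: [-0.0, -0.295, 0.955, -0.0]
contact_force: [0.2, 0.5, 0.8]
opening: 0.0683
```

```bash
python3 - <<'E'
from h import *
rows([.580,.331,.005],np.radians(124.2),5,2)
P=snap("scene","s4",(280,200,400,300),6)
E
```

```text
t 3.95 tcp [0.5795 0.3318 0.0086] yawY 2.17 tilt [-0. -0.] q1,6 [ 0.45 -1.72] F [0.2 0.5 0.8] op 0.0683
tot [ 0.   -0.1   0.36] |row| 0.07 yaw/row 0.0005
[[0.0, -0.02, 0.07], [0.0, -0.02, 0.07], [0.0, -0.02, 0.07], [0.0, -0.02, 0.07], [0.0, -0.02, 0.07]]
```

View pics/s4.png

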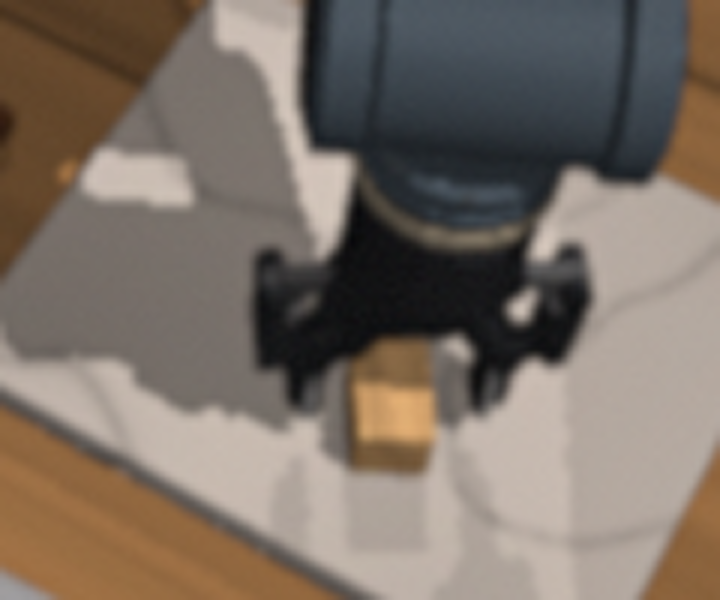

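Emit:
move_arm(
  offset=[
    [0,0,0],
    [0,0,0],
    [0,0,0],
    [0,0,0],
    [0,0,0],
  ],
  yaw=[0,0,0,0,0],
  grip=[-0.6,-0.6,-0.6,-0.6,-0.6],
)

```text
time_s: 4.5
tcp_pos: [0.58, 0.3321, 0.0094]
tcp_rot: [0.0, -0.295, 0.955, 0.0]
contact_force: [0.1, 0.6, 5.5]
opening: 0.0338
```

```bash
python3 - <<'E'
from h import *
rows([.580,.331,.1],None,5,2)
P=snap("scene","s5",(280,200,400,300),6)
P=snap("wrist","w5")
E
```

```text
t 4.5 tcp [0.58   0.3321 0.0094] yawY 2.17 tilt [0.001 0.   ] q1,6 [ 0.45 -1.72] F [0.1 0.6 5.5] op 0.0338
tot [ 0.05 -0.09 -9.06] |row| 1.81 yaw/row 0.0
[[0.01, -0.02, -1.81], [0.01, -0.02, -1.81], [0.01, -0.02, -1.81], [0.01, -0.02, -1.81], [0.01, -0.02, -1.81]]
```

View pics/s5.png

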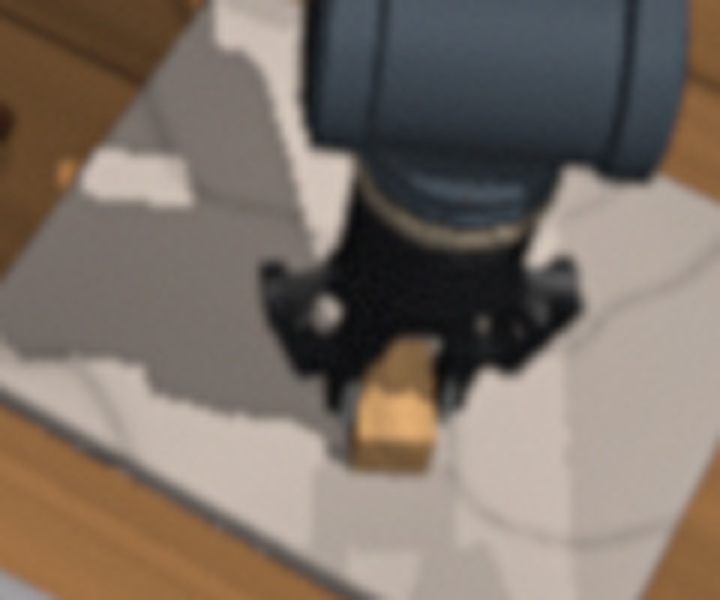

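View pics/w5.png

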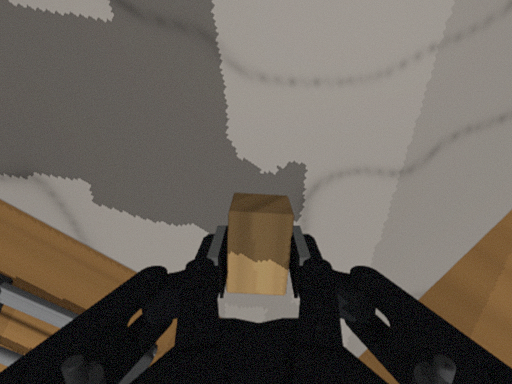

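Emit:
move_arm(
  offset=[
    [0,0,-0.5],
    [0,0,-2],
    [0,0,-3],
    [0,0,-3],
    [0,0,-2],
  ],
  yaw=[0,0,0,0,0],
  grip=[-0.6,-0.6,-0.6,-0.6,-0.6],
)

```text
time_s: 5.1
tcp_pos: [0.58, 0.3321, 0.1161]
tcp_rot: [0.001, -0.295, 0.955, 0.0]
contact_force: [0.4, -0.7, -0.5]
opening: 0.0332
```

```bash
python3 - <<'E'
from h import *
rows([.36,.05,.115],np.radians(100),10)
P=snap("scene","s6",(280,150,400,250),6)
E
```

```text
t 5.1 tcp [0.58   0.3321 0.1161] yawY 2.1701 tilt [0.001 0.001] q1,6 [ 0.45 -1.72] F [ 0.4 -0.7 -0.5] op 0.0332
tot [ 34.08 -10.88   0.06] |row| 3.58 yaw/row 0.0425
[[3.4, -1.1, 0.0], [3.4, -1.2, 0.0], [3.3, -1.4, 0.0], [3.2, -1.5, 0.0], [3.2, -1.6, 0.0]]
[[3.1, -1.8, 0.0], [3.0, -1.9, 0.0], [2.9, -2.0, 0.0], [2.9, -2.2, 0.0], [2.8, -2.3, 0.0]]
```

View pics/s6.png

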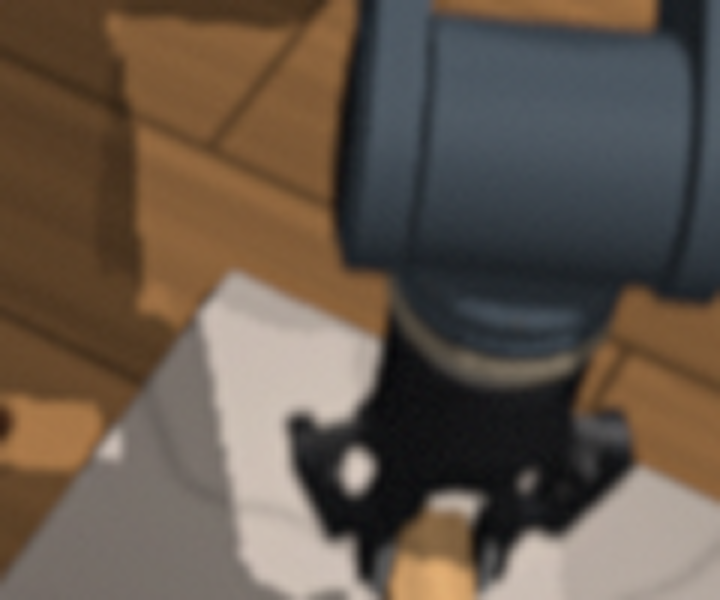

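Emit:
move_arm(
  offset=[
    [3.4,-1.1,0.0],
    [3.4,-1.2,0.0],
    [3.3,-1.4,0.0],
    [3.2,-1.5,0.0],
    [3.2,-1.6,0.0],
  ],
  yaw=[0.0425,0.0425,0.0425,0.0425,0.0425],
  grip=[-0.6,-0.6,-0.6,-0.6,-0.6],
)

```text
time_s: 5.65
tcp_pos: [0.468, 0.1902, 0.1135]
tcp_rot: [-0.0, -0.191, 0.982, -0.0]
contact_force: [0.3, -0.3, -0.3]
opening: 0.0338
```

Emit:
move_arm(
  offset=[
    [3.1,-1.8,0.0],
    [3.0,-1.9,0.0],
    [2.9,-2.0,0.0],
    [2.9,-2.2,0.0],
    [2.8,-2.3,0.0],
  ],
  yaw=[0.0425,0.0425,0.0425,0.0425,0.0425],
  grip=[-0.6,-0.6,-0.6,-0.6,-0.6],
)

```text
time_s: 6.15
tcp_pos: [0.3577, 0.0492, 0.1137]
tcp_rot: [-0.0, -0.086, 0.996, -0.0]
contact_force: [0.9, 0.7, -0.2]
opening: 0.0336
```

Emit:
move_arm(
  offset=[
    [0,0,3],
    [0,0,3],
    [0,0,3],
    [0,0,1.5],
    [0,0,0.5],
  ],
  yaw=[0,0,0,0,0],
  grip=[-0.6,-0.6,-0.6,-0.6,-0.6],
)

```text
time_s: 6.65
tcp_pos: [0.3579, 0.05, 0.0025]
tcp_rot: [-0.001, -0.087, 0.996, 0.0]
contact_force: [-0.3, -0.0, 0.7]
opening: 0.0338
```

```bash
python3 - <<'E'
from h import *
rows([.36,.05,-.009],None,5,2)
P=snap("scene","s7")
P=snap("top","t7")
E
```

```text
t 6.65 tcp [0.3579 0.05   0.0025] yawY 1.7449 tilt [-0.003 -0.   ] q1,6 [ 0.01  -1.735] F [-0.3 -0.   0.7] op 0.0338
tot [-0.21 -0.04  1.15] |row| 0.23 yaw/row 0.0
[[-0.04, -0.01, 0.23], [-0.04, -0.01, 0.23], [-0.04, -0.01, 0.23], [-0.04, -0.01, 0.23], [-0.04, -0.01, 0.23]]
```

View pics/s7.png

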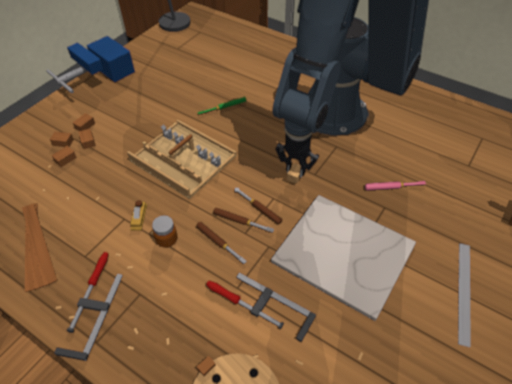

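View pics/t7.png

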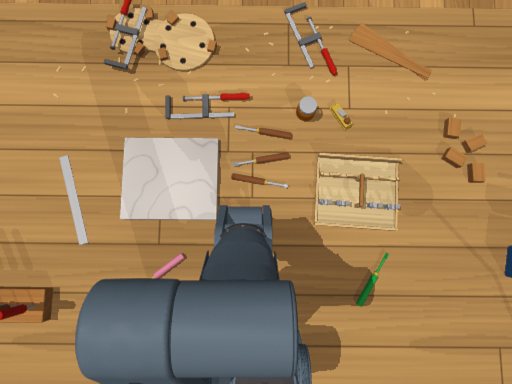

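Emit:
move_arm(
  offset=[
    [0,0,0.4],
    [0,0,0.4],
    [0,0,0.2],
    [0,0,0.1],
    [0,0,0],
  ],
  yaw=[0,0,0,0,0],
  grip=[-0.6,-0.6,-0.6,-0.6,-0.6],
)

```text
time_s: 7.25
tcp_pos: [0.359, 0.05, -0.0071]
tcp_rot: [0.0, -0.087, 0.996, -0.0]
contact_force: [-0.2, -0.0, -1.5]
opening: 0.0339
```

Emit:
move_arm(
  offset=[
    [0,0,0],
    [0,0,0],
    [0,0,0],
    [0,0,0],
    [0,0,0],
  ],
  yaw=[0,0,0,0,0],
  grip=[0,0.3,0.3,0.3,0.3],
)

```text
time_s: 7.75
tcp_pos: [0.359, 0.05, -0.0071]
tcp_rot: [0.0, -0.087, 0.996, -0.0]
contact_force: [-0.4, -0.1, -0.4]
opening: 0.0555
```

Emit:
move_arm(
  offset=[
    [0,0,-1],
    [0,0,-3],
    [0,0,-4],
    [0,0,-4],
    [0,0,-3],
  ],
  yaw=[0,0,0,0,0],
  grip=[0.3,0.3,0.3,0.3,0.3],
)

```text
time_s: 8.25
tcp_pos: [0.3591, 0.0501, 0.1458]
tcp_rot: [0.001, -0.087, 0.996, -0.0]
contact_force: [0.9, -0.3, -0.1]
opening: 0.0555
```

```bash
python3 - <<'E'
from h import *
rows([.5139,.0097,.12],np.radians(-9.3),10,2)
P=snap("scene","s8",(230,140,330,220),6)
E
```

```text
t 8.25 tcp [0.3591 0.0501 0.1458] yawY 1.7451 tilt [0.002 0.   ] q1,6 [ 0.01  -1.735] F [ 0.9 -0.3 -0.1] op 0.0555
tot [-14.54  -6.66   2.62] |row| 1.62 yaw/row -0.1234
[[-1.45, -0.67, 0.26], [-1.36, -0.84, 0.26], [-1.25, -1.0, 0.26], [-1.11, -1.15, 0.26], [-0.97, -1.28, 0.26]]
[[-0.8, -1.38, 0.26], [-0.62, -1.47, 0.26], [-0.44, -1.54, 0.26], [-0.25, -1.58, 0.26], [-0.05, -1.6, 0.26]]
```

View pics/s8.png

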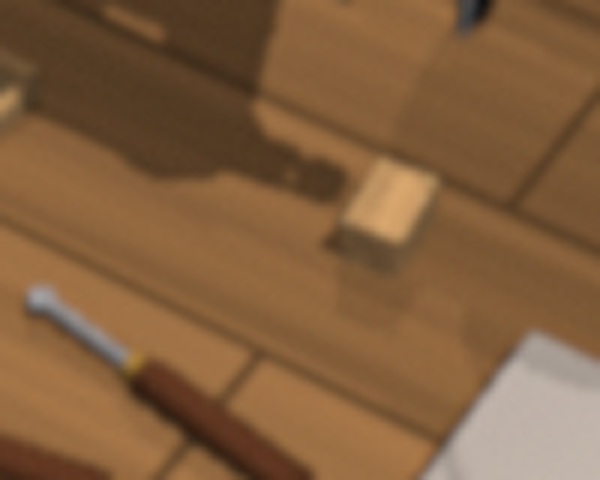

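Emit:
move_arm(
  offset=[
    [-1,-1.5,2.5],
    [-1,-1.5,2.5],
    [-1,-1.5,2.5],
    [-0.5,-1.5,2.5],
    [0,-1,2],
  ],
  yaw=[0,0,0,0,0],
  grip=[-0.53,-0.53,-0.53,-0.53,-0.53],
)

```text
time_s: 8.8
tcp_pos: [0.406, -0.0135, 0.0221]
tcp_rot: [0.0, -0.087, 0.996, -0.0]
contact_force: [0.7, 0.4, 1.0]
opening: 0.0198
```

```bash
python3 - <<'E'
from h import *
rows([.41,-.03,.01],None,5,2)
s=state()["tcp_pos"];print(w2p("scene",s))
P=snap("scene","s9",(230,140,330,220),6)
E
```

```text
t 8.8 tcp [ 0.406  -0.0135  0.0221] yawY 1.7447 tilt [ 0. -0.] q1,6 [-0.148 -1.893] F [0.7 0.4 1. ] op 0.0198
tot [-0.11 -1.69  1.21] |row| 0.42 yaw/row 0.0
[[-0.02, -0.34, 0.24], [-0.02, -0.34, 0.24], [-0.02, -0.34, 0.24], [-0.02, -0.34, 0.24], [-0.02, -0.34, 0.24]]
[270.00849352 175.69487289]
```

View pics/s9.png

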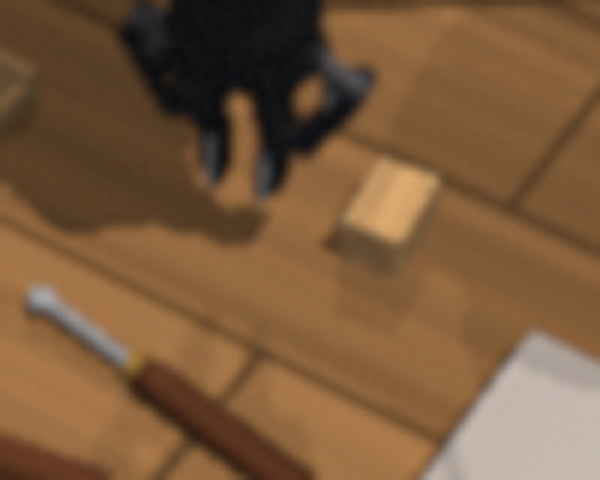

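Emit:
move_arm(
  offset=[
    [0,0,1],
    [0,0,0.6],
    [0,0,0.4],
    [0,0,0.2],
    [0,0,0],
  ],
  yaw=[0,0,0,0,0],
  grip=[-0.53,-0.53,-0.53,-0.53,-0.53],
)

```text
time_s: 9.35
tcp_pos: [0.4057, -0.0126, 0.0011]
tcp_rot: [0.0, -0.087, 0.996, -0.0]
contact_force: [0.0, -1.4, 0.0]
opening: 0.0199
```

Emit:
move_arm(
  offset=[
    [0,0,0.2],
    [0,0,0.2],
    [0,0,0.2],
    [0,0,0],
    [0,0,0],
  ],
  yaw=[0,0,0,0,0],
  grip=[-0.53,-0.53,-0.53,-0.53,-0.53],
)

```text
time_s: 9.85
tcp_pos: [0.4056, -0.0129, -0.0051]
tcp_rot: [-0.0, -0.087, 0.996, 0.0]
contact_force: [-0.1, -0.1, 0.6]
opening: 0.0204
```

Emit:
move_arm(
  offset=[
    [0,0,0.2],
    [0,0,0.2],
    [0,0,0],
    [0,0,0],
    [0,0,0],
  ],
  yaw=[0,0,0,0,0],
  grip=[-0.53,-0.53,-0.53,-0.53,-0.53],
)

```text
time_s: 10.35
tcp_pos: [0.4056, -0.0128, -0.0091]
tcp_rot: [-0.0, -0.087, 0.996, -0.0]
contact_force: [-0.2, 0.5, -0.9]
opening: 0.02
```

Emit:
move_arm(
  offset=[
    [0,0,0.2],
    [0,0,0.2],
    [0,0,0],
    [0,0,0],
    [0,0,0],
  ],
  yaw=[0,0,0,0,0],
  grip=[-0.53,-0.53,-0.53,-0.53,-0.53],
)

```text
time_s: 10.85
tcp_pos: [0.4056, -0.0128, -0.0131]
tcp_rot: [-0.0, -0.087, 0.996, 0.0]
contact_force: [-0.6, 0.2, -0.5]
opening: 0.0199
```

Emit:
move_arm(
  offset=[
    [0,0,0.2],
    [0,0,0.1],
    [0,0,0],
    [0,0,0],
    [0,0,0],
  ],
  yaw=[0,0,0,0,0],
  grip=[-0.53,-0.53,-0.53,-0.53,-0.53],
)

```text
time_s: 11.35
tcp_pos: [0.4056, -0.0128, -0.0161]
tcp_rot: [0.0, -0.087, 0.996, 0.0]
contact_force: [0.4, 0.1, -0.4]
opening: 0.02
```

Emit:
move_arm(
  offset=[
    [0,0,0.2],
    [0,0,0.1],
    [0,0,0],
    [0,0,0],
    [0,0,0],
  ],
  yaw=[0,0,0,0,0],
  grip=[-0.53,-0.53,-0.53,-0.53,-0.53],
)

```text
time_s: 11.85
tcp_pos: [0.4056, -0.0129, -0.0191]
tcp_rot: [0.0, -0.087, 0.996, -0.0]
contact_force: [0.0, -0.7, 0.3]
opening: 0.0198
```

Emit:
move_arm(
  offset=[
    [0,0,0.1],
    [0,0,0.1],
    [0,0,0],
    [0,0,0],
    [0,0,0],
  ],
  yaw=[0,0,0,0,0],
  grip=[-0.53,-0.53,-0.53,-0.53,-0.53],
)

```text
time_s: 12.35
tcp_pos: [0.4056, -0.0128, -0.0211]
tcp_rot: [0.0, -0.087, 0.996, -0.0]
contact_force: [-0.3, 0.0, 0.1]
opening: 0.0199
```

Emit:
move_arm(
  offset=[
    [0,0,0.1],
    [0,0,0.1],
    [0,0,0],
    [0,0,0],
    [0,0,0],
  ],
  yaw=[0,0,0,0,0],
  grip=[-0.53,-0.53,-0.53,-0.53,-0.53],
)

```text
time_s: 12.85
tcp_pos: [0.4056, -0.0129, -0.0231]
tcp_rot: [-0.0, -0.087, 0.996, -0.0]
contact_force: [-0.1, -1.0, 0.2]
opening: 0.0203
```

Emit:
move_arm(
  offset=[
    [0,0,0.1],
    [0,0,0.1],
    [0,0,0],
    [0,0,0],
    [0,0,0],
  ],
  yaw=[0,0,0,0,0],
  grip=[-0.53,-0.53,-0.53,-0.53,-0.53],
)

```text
time_s: 13.35
tcp_pos: [0.4057, -0.0128, -0.0243]
tcp_rot: [0.0, -0.087, 0.996, -0.0]
contact_force: [-5.1, -0.1, 23.2]
opening: 0.0202
```

Emit:
move_arm(
  offset=[
    [0,0,-0.5],
    [0,0,-4],
    [0,0,-4],
    [0,0,-4],
    [0,0,-4],
  ],
  yaw=[0,0,0.12,0.12,0.12],
  grip=[-0.53,-0.3,0,0,0],
)

```text
time_s: 13.85
tcp_pos: [0.4052, -0.0128, 0.1416]
tcp_rot: [-0.0, 0.095, 0.995, 0.0]
contact_force: [-0.2, -0.6, -1.3]
opening: 0.0424
```

```bash
python3 - <<'E'
from h import *
rows([.517,.0285,.16],np.radians(-9.3),15,1,alt=False)
rows([.517,.0285,.16],np.radians(-9.3),15,1,alt=True)
E
```

```text
t 13.85 tcp [ 0.4052 -0.0128  0.1416] yawY 1.3801 tilt [-0.  0.] q1,6 [-0.146 -1.527] F [-0.2 -0.6 -1.3] op 0.0424
tot [-10.2    6.17  -1.84] |row| 0.8 yaw/row 0.1028
[[-0.7, 0.4, -0.1], [-0.6, 0.5, -0.1], [-0.6, 0.5, -0.1], [-0.5, 0.6, -0.1], [-0.5, 0.6, -0.1]]
[[-0.4, 0.7, -0.1], [-0.3, 0.7, -0.1], [-0.2, 0.8, -0.1], [-0.2, 0.8, -0.1], [-0.1, 0.8, -0.1]]
[[0.0, 0.8, -0.1], [0.1, 0.8, -0.1], [0.2, 0.8, -0.1], [0.2, 0.8, -0.1], [0.3, 0.7, -0.1]]
t 13.85 tcp [ 0.4052 -0.0128  0.1416] yawY 1.3801 tilt [-0.  0.] q1,6 [-0.146 -1.527] F [-0.2 -0.6 -1.3] op 0.0424
tot [-10.2    6.17  -1.84] |row| 0.8 yaw/row -0.1066
[[-0.7, 0.4, -0.1], [-0.7, 0.3, -0.1], [-0.8, 0.3, -0.1], [-0.8, 0.2, -0.1], [-0.8, 0.1, -0.1]]
[[-0.8, 0.0, -0.1], [-0.8, -0.1, -0.1], [-0.8, -0.2, -0.1], [-0.8, -0.2, -0.1], [-0.7, -0.3, -0.1]]
[[-0.7, -0.4, -0.1], [-0.6, -0.5, -0.1], [-0.6, -0.5, -0.1], [-0.5, -0.6, -0.1], [-0.5, -0.6, -0.1]]
```

Emit:
move_arm(
  offset=[
    [-1.0,0.6,-0.2],
    [-0.9,0.7,-0.2],
    [-0.8,0.8,-0.2],
    [-0.6,1.0,-0.2],
    [-0.5,1.1,-0.2],
  ],
  yaw=[0.149,0.149,0.149,0.149,0.149],
  grip=[0,0,0,0,0],
)

```text
time_s: 14.35
tcp_pos: [0.4604, 0.0072, 0.1499]
tcp_rot: [-0.0, 0.452, 0.892, -0.0]
contact_force: [-0.2, -0.6, 0.4]
opening: 0.0431
```

Emit:
move_arm(
  offset=[
    [-0.2,1.2,-0.2],
    [-0.1,1.2,-0.2],
    [0.1,1.2,-0.2],
    [0.3,1.2,-0.2],
    [0.4,1.1,-0.2],
  ],
  yaw=[0.149,0.149,0.149,0.149,0.149],
  grip=[0,0,0,0,0],
)

```text
time_s: 14.85
tcp_pos: [0.5153, 0.0323, 0.1598]
tcp_rot: [-0.0, 0.745, 0.667, -0.0]
contact_force: [-0.6, -0.4, 0.1]
opening: 0.0429
```

```bash
python3 - <<'E'
from h import *
rows([.517,.0285,.03],np.radians(-9.3),5,2)
P=snap("wrist","w10")
u=np.array([np.cos(np.radians(-99.3)),np.sin(np.radians(-99.3)),0]); o=np.array([.5139,.0097,.01])
for x in (-.095,-.019,.015,.095): print(x,w2p("wrist",o+u*x,P))
E
```

```text
t 14.85 tcp [0.5153 0.0323 0.1598] yawY -0.1111 tilt [-0. -0.] q1,6 [-0.028  0.084] F [-0.6 -0.4  0.1] op 0.0429
tot [-0.36  0.21 12.98] |row| 2.6 yaw/row 0.0103
[[-0.07, 0.04, 2.6], [-0.07, 0.04, 2.6], [-0.07, 0.04, 2.6], [-0.07, 0.05, 2.6], [-0.07, 0.05, 2.6]]
-0.095 [263.59312301 109.74236534]
-0.019 [260.00440737 173.99293249]
0.015 [258.55560939 199.93148569]
0.095 [255.46860268 255.19970747]
```

View pics/w10.png

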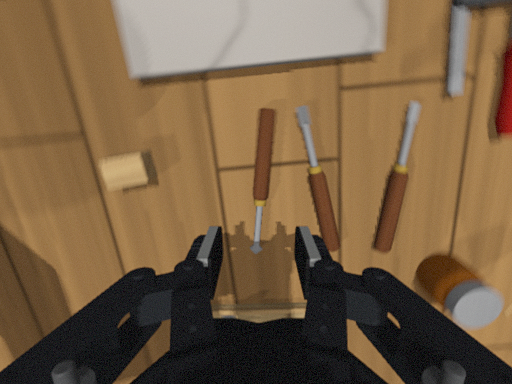

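```bash
python3 - <<'E'
from h import *
im=cv2.imread("pics/w10_raw.png"); cv2.imwrite("pics/w10c.png",cv2.resize(im[90:265,225:435],None,fx=3.5,fy=3.4,interpolation=cv2.INTER_CUBIC))
def g(h,t):
    H=p2w("wrist",h,.010); T=p2w("wrist",t,.008); d=T-H
    print("len",np.linalg.norm(d[:2]).round(4),"org",((H+T)/2).round(4)[:2],"ang",np.degrees(np.arctan2(d[1],d[0])).round(1))
g((267,109),(256,251));g((334,249),(302,107));g((384,250),(415,102))
E
```

```text
len 0.186 org [0.518  0.0128] ang -100.9
len 0.1907 org [0.5908 0.0072] ang 99.0
len 0.1907 org [ 0.6888 -0.0026] ang 80.3
```

View pics/w10c.png

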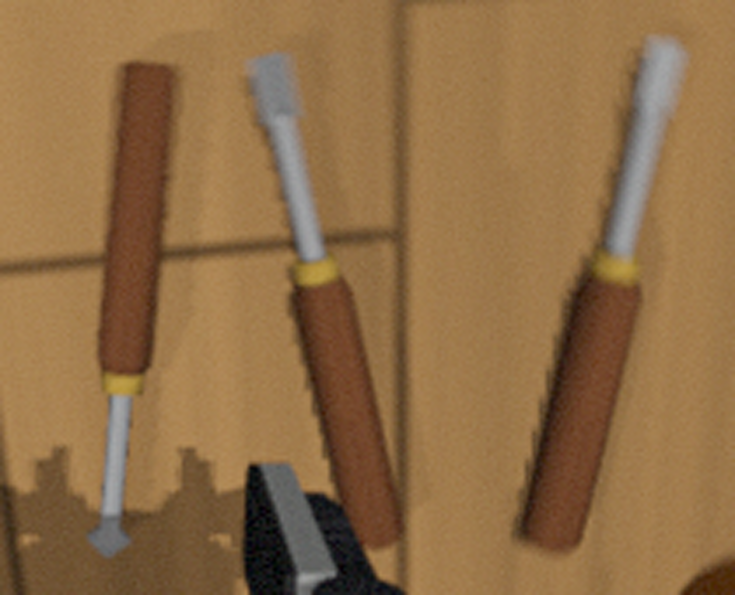

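```bash
python3 - <<'E'
from h import *
rows([.5194,.0299,-.0205],np.radians(-10.2),5,2)
E
```

```text
t 14.9 tcp [0.5168 0.0327 0.1602] yawY -0.1206 tilt [0.001 0.   ] q1,6 [-0.027  0.094] F [-1.5 -0.1  1. ] op 0.0431
tot [-0.25  0.27 18.07] |row| 3.62 yaw/row 0.0115
[[-0.05, 0.05, 3.61], [-0.05, 0.06, 3.61], [-0.05, 0.06, 3.61], [-0.05, 0.06, 3.61], [-0.05, 0.06, 3.61]]
```

Emit:
move_arm(
  offset=[
    [-0.1,0.1,4],
    [-0.1,0.1,4],
    [0,0.1,4],
    [0,0,3],
    [0,0,1],
  ],
  yaw=[0.06,0,0,0,0],
  grip=[0,0,0,0,0],
)

```text
time_s: 15.4
tcp_pos: [0.5156, 0.0295, -0.0027]
tcp_rot: [-0.002, 0.762, 0.647, -0.002]
contact_force: [-0.3, 0.2, 0.5]
opening: 0.0424
```

```bash
python3 - <<'E'
from h import *
rows([.5194,.0299,-.0205],np.radians(-10.2),5,2)
P=snap("scene","s11",(200,170,300,250),6)
E
```

```text
t 15.4 tcp [ 0.5156  0.0295 -0.0027] yawY -0.1624 tilt [-0.005  0.   ] q1,6 [-0.033  0.13 ] F [-0.3  0.2  0.5] op 0.0424
tot [0.1  0.38 1.77] |row| 0.36 yaw/row 0.0031
[[0.02, 0.08, 0.35], [0.02, 0.08, 0.35], [0.02, 0.07, 0.35], [0.02, 0.07, 0.35], [0.02, 0.07, 0.35]]
```

View pics/s11.png

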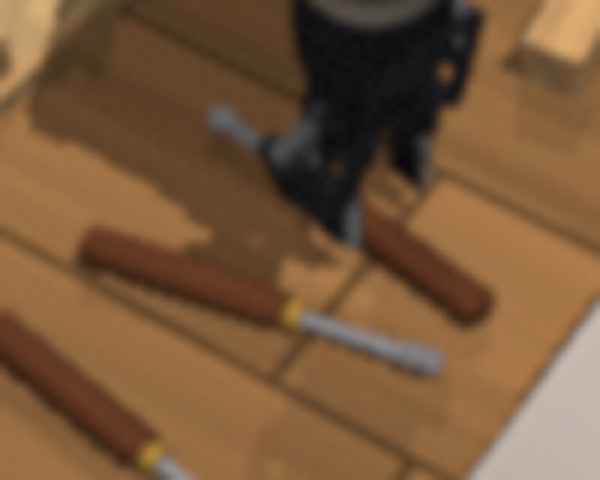

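Emit:
move_arm(
  offset=[
    [0,0.2,0.7],
    [0,0.1,0.7],
    [0,0,0.3],
    [0,0,0],
    [0,0,0],
  ],
  yaw=[0.01,0,0,0,0],
  grip=[0,0,0,0,0],
)

```text
time_s: 15.95
tcp_pos: [0.521, 0.0291, -0.0166]
tcp_rot: [0.0, 0.766, 0.643, 0.0]
contact_force: [-0.5, -0.3, -0.3]
opening: 0.043
```

Emit:
move_arm(
  offset=[
    [0,0,0],
    [0,0,0],
    [0,0,0],
    [0,0,0],
    [0,0,0],
  ],
  yaw=[0,0,0,0,0],
  grip=[-0.8,-0.8,-0.8,-0.8,-0.8],
  grip_force=60,
)

```text
time_s: 16.45
tcp_pos: [0.5209, 0.0291, -0.0166]
tcp_rot: [0.0, 0.766, 0.643, 0.0]
contact_force: [-2.3, 0.5, 6.1]
opening: 0.0181
```

```bash
python3 - <<'E'
from h import *
rows([.5194,.0299,-.0205],np.radians(-10.2),5,2)
E
```

```text
t 16.45 tcp [ 0.5209  0.0291 -0.0166] yawY -0.175 tilt [ 0. -0.] q1,6 [-0.033  0.142] F [-2.3  0.5  6.1] op 0.0181
tot [ 0.05 -0.16  0.39] |row| 0.09 yaw/row 0.0006
[[0.01, -0.03, 0.08], [0.01, -0.03, 0.08], [0.01, -0.03, 0.08], [0.01, -0.03, 0.08], [0.01, -0.03, 0.08]]
```

Emit:
move_arm(
  offset=[
    [0,0,0],
    [0,0,0],
    [0,-0.1,0.3],
    [0,0,0.2],
    [0,0,0],
  ],
  yaw=[0,0,0,0,0],
  grip=[-0.2,-0.2,-0.2,-0.2,-0.2],
)

```text
time_s: 16.95
tcp_pos: [0.5194, 0.0293, -0.0225]
tcp_rot: [-0.0, 0.766, 0.643, -0.0]
contact_force: [0.0, -0.4, -0.1]
opening: 0.0341
```

Emit:
move_arm(
  offset=[
    [0,0,0],
    [0,0,0],
    [0,0,0],
    [0,0,0],
    [0,0,0],
  ],
  yaw=[0,0,0,0,0],
  grip=[-0.8,-0.8,-0.8,-0.8,-0.8],
  grip_force=60,
)

```text
time_s: 17.45
tcp_pos: [0.5197, 0.0293, -0.022]
tcp_rot: [0.0, 0.766, 0.643, 0.0]
contact_force: [-1.3, 0.4, 3.1]
opening: 0.018
```

```bash
python3 - <<'E'
from h import *
rows([.5194,.0299,-.0205],np.radians(-10.2),5,2)
P=snap("wrist","w12")
E
```

```text
t 17.45 tcp [ 0.5197  0.0293 -0.022 ] yawY -0.175 tilt [ 0. -0.] q1,6 [-0.033  0.142] F [-1.3  0.4  3.1] op 0.018
tot [ 0.05 -0.04 -0.15] |row| 0.03 yaw/row 0.0006
[[0.01, -0.01, -0.03], [0.01, -0.01, -0.03], [0.01, -0.01, -0.03], [0.01, -0.01, -0.03], [0.01, -0.01, -0.03]]
```

View pics/w12.png

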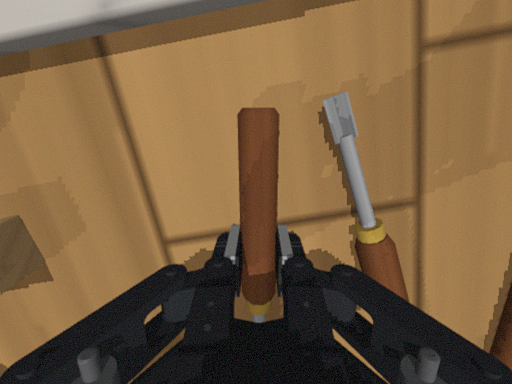

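```bash
python3 - <<'E'
from h import *
P=camera_params("wrist"); t=state()["tcp_pos"]; m=R()
for q,z in [((259,108),.015),((260,304),.014)]:
    w=p2w("wrist",q,z,P); print(w, (m.T@(w-t)).round(4))
E
```

```text
[0.53331099 0.10406967 0.015     ] [ 0.076   0.0003 -0.037 ]
[ 0.51455013 -0.00663199  0.014     ] [-0.0363  0.0011 -0.036 ]
```

Emit:
move_arm(
  offset=[
    [0,0,-1],
    [0,0,-4],
    [0,0,-4],
    [0,0,-4],
    [0,0,-2],
  ],
  yaw=[0,0,0,0,0],
  grip=[-0.8,-0.8,-0.8,-0.8,-0.8],
)

```text
time_s: 18.0
tcp_pos: [0.5208, 0.0293, 0.1318]
tcp_rot: [0.001, 0.766, 0.643, 0.002]
contact_force: [0.2, -0.2, -0.9]
opening: 0.0182
```

```bash
python3 - <<'E'
from h import *
# tray: centre (.4812,-.3065) yaw -3.2deg ; place 2 y=-.052? print seat/gripping for places
c=np.array([.4812,-.3065]);a=np.radians(-3.2);M=np.array([[np.cos(a),-np.sin(a)],[np.sin(a),np.cos(a)]])
for i,y in enumerate((-.108,-.052,.052,.108)): print(i+1,(c+M@[-.019,y]).round(4))
p=c+M@[-.019,-.108]
rows([*p,.14],np.radians(86.8),15,1); rows([*p,.14],np.radians(86.8),15,1,True)
E
```

```text
1 [ 0.4562 -0.4133]
2 [ 0.4593 -0.3574]
3 [ 0.4651 -0.2535]
4 [ 0.4683 -0.1976]
t 18.0 tcp [0.5208 0.0293 0.1318] yawY -0.175 tilt [ 0.004 -0.   ] q1,6 [-0.033  0.142] F [ 0.2 -0.2 -0.9] op 0.0182
tot [-44.71   1.35  -0.85] |row| 2.98 yaw/row 0.0968
[[-3.0, 0.1, -0.1], [-3.0, 0.4, -0.1], [-2.9, 0.7, -0.1], [-2.8, 0.9, -0.1], [-2.7, 1.2, -0.1]]
[[-2.6, 1.5, -0.1], [-2.4, 1.7, -0.1], [-2.3, 1.9, -0.1], [-2.1, 2.1, -0.1], [-1.9, 2.3, -0.1]]
[[-1.6, 2.5, -0.1], [-1.4, 2.7, -0.1], [-1.1, 2.8, -0.1], [-0.8, 2.9, -0.1], [-0.6, 2.9, -0.1]]
t 18.0 tcp [0.5208 0.0293 0.1318] yawY -0.175 tilt [ 0.004 -0.   ] q1,6 [-0.033  0.142] F [ 0.2 -0.2 -0.9] op 0.0182
tot [-44.71   1.35  -0.85] |row| 2.98 yaw/row -0.1127
[[-3.0, 0.1, -0.1], [-3.0, -0.2, -0.1], [-2.9, -0.6, -0.1], [-2.8, -0.9, -0.1], [-2.7, -1.2, -0.1]]
[[-2.6, -1.5, -0.1], [-2.4, -1.8, -0.1], [-2.2, -2.1, -0.1], [-1.9, -2.3, -0.1], [-1.7, -2.5, -0.1]]
[[-1.4, -2.7, -0.1], [-1.1, -2.8, -0.1], [-0.7, -2.9, -0.1], [-0.4, -3.0, -0.1], [-0.1, -3.0, -0.1]]
```

Emit:
move_arm(
  offset=[
    [-3.0,0.1,0],
    [-3.0,-0.2,0],
    [-2.9,-0.6,0],
    [-2.8,-0.9,0],
    [-2.7,-1.2,0],
  ],
  yaw=[-0.113,-0.113,-0.113,-0.113,-0.113],
  grip=[-0.8,-0.8,-0.8,-0.8,-0.8],
)

```text
time_s: 18.5
tcp_pos: [0.4983, -0.1189, 0.1285]
tcp_rot: [0.0, 0.555, 0.832, 0.0]
contact_force: [1.7, -0.1, -0.4]
opening: 0.0183
```

Emit:
move_arm(
  offset=[
    [-2.6,-1.5,0],
    [-2.4,-1.8,0],
    [-2.2,-2.1,0],
    [-1.9,-2.3,0],
    [-1.7,-2.5,0],
  ],
  yaw=[-0.113,-0.113,-0.113,-0.113,-0.113],
  grip=[-0.8,-0.8,-0.8,-0.8,-0.8],
)

```text
time_s: 19.0
tcp_pos: [0.4771, -0.268, 0.1285]
tcp_rot: [0.0, 0.301, 0.954, -0.0]
contact_force: [0.1, 0.2, -0.4]
opening: 0.0188
```

Emit:
move_arm(
  offset=[
    [-1.4,-2.7,0],
    [-1.1,-2.8,0],
    [-0.7,-2.9,0],
    [-0.4,-3.0,0],
    [-0.1,-3.0,0],
  ],
  yaw=[-0.113,-0.113,-0.113,-0.113,-0.113],
  grip=[-0.8,-0.8,-0.8,-0.8,-0.8],
)

```text
time_s: 19.5
tcp_pos: [0.4563, -0.4172, 0.1285]
tcp_rot: [0.0, 0.023, 1.0, -0.0]
contact_force: [0.4, -0.7, 0.2]
opening: 0.0184
```

```bash
python3 - <<'E'
from h import *
rows([.4562,-.4133,.06],np.radians(86.8),5,2)
P=snap("wrist","w13"); 
c=np.array([.4812,-.3065]);a=np.radians(-3.2);M=np.array([[np.cos(a),-np.sin(a)],[np.sin(a),np.cos(a)]])
for q in [(-.116,-.134,.02),(-.116,.134,.02),(-.04,-.108,.038),(-.04,-.052,.038),(.05,-.108,.03),(-.052,0,.072)]: print(q,w2p("wrist",[*(c+M@q[:2]),q[2]],P).round(1))
rows([.4562,-.4133,.06],np.radians(86.8),5,2)
E
```

```text
t 19.5 tcp [ 0.4563 -0.4172  0.1285] yawY 1.5245 tilt [ 0. -0.] q1,6 [-0.816 -2.34 ] F [ 0.4 -0.7  0.2] op 0.0184
tot [0.03 0.39 6.85] |row| 1.37 yaw/row 0.0019
[[0.01, 0.08, 1.37], [0.01, 0.08, 1.37], [0.01, 0.08, 1.37], [0.01, 0.08, 1.37], [0.01, 0.08, 1.37]]
(-0.116, -0.134, 0.02) [235.4  82.1]
(-0.116, 0.134, 0.02) [511.7  85.3]
(-0.04, -0.108, 0.038) [261.3 163.5]
(-0.04, -0.052, 0.038) [318.  164.1]
(0.05, -0.108, 0.03) [260.1 241.1]
(-0.052, 0, 0.072) [388.6 159.3]
t 19.55 tcp [ 0.4556 -0.4211  0.1286] yawY 1.5304 tilt [ 0.001 -0.002] q1,6 [-0.821 -2.35 ] F [-4.  -1.  -0.8] op 0.018
tot [-0.02  0.8   6.86] |row| 1.38 yaw/row 0.0031
[[-0.0, 0.16, 1.37], [-0.0, 0.16, 1.37], [-0.0, 0.16, 1.37], [-0.0, 0.16, 1.37], [-0.0, 0.16, 1.37]]
```

View pics/w13.png

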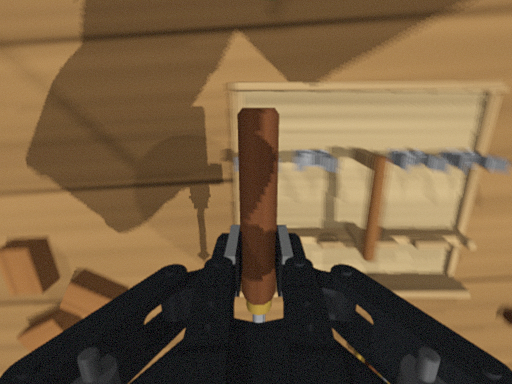

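Emit:
move_arm(
  offset=[
    [0,0.7,0],
    [0,0,0],
    [0,0,0],
    [0,0,0],
    [0,0,0],
  ],
  yaw=[0.015,0,0,0,0],
  grip=[-0.8,-0.8,-0.8,-0.8,-0.8],
)

```text
time_s: 20.05
tcp_pos: [0.4573, -0.4086, 0.1281]
tcp_rot: [0.0, 0.033, 0.999, -0.0]
contact_force: [0.8, 0.5, -0.4]
opening: 0.0181
```

```bash
python3 - <<'E'
from h import *
rows([.4562,-.4133,.06],np.radians(86.8),5,2)
P=snap("wrist","w14"); np.save("P14.npy",P["world_to_cam"])
im=cv2.imread("pics/w14_raw.png"); cv2.imwrite("pics/w14c.png",cv2.resize(im[70:310,215:515],None,fx=2.6,fy=2.4,interpolation=cv2.INTER_CUBIC))
c=np.array([.4812,-.3065]);a=np.radians(-3.2);M=np.array([[np.cos(a),-np.sin(a)],[np.sin(a),np.cos(a)]])
for q in [(-.116,-.134,.02),(-.116,.134,.02),(-.04,-.108,.038),(-.04,-.052,.038),(.05,-.108,.03),(-.052,0,.072),(.052,0,.072),(.116,.134,.044)]: print(q,w2p("wrist",[*(c+M@q[:2]),q[2]],P).round(1),((w2p("wrist",[*(c+M@q[:2]),q[2]],P)-[215,70])*[2.6,2.4]).round(0))
E
```

```text
t 20.05 tcp [ 0.4573 -0.4086  0.1281] yawY 1.5055 tilt [ 0. -0.] q1,6 [-0.805 -2.311] F [ 0.8  0.5 -0.4] op 0.0181
tot [ 0.08 -0.47  6.81] |row| 1.36 yaw/row -0.0019
[[0.02, -0.09, 1.36], [0.02, -0.09, 1.36], [0.02, -0.09, 1.36], [0.02, -0.09, 1.36], [0.02, -0.09, 1.36]]
(-0.116, -0.134, 0.02) [224.5  82.1] [25. 29.]
(-0.116, 0.134, 0.02) [502.8  79.5] [748.  23.]
(-0.04, -0.108, 0.038) [252.3 163.1] [ 97. 223.]
(-0.04, -0.052, 0.038) [309.1 162.6] [245. 222.]
(0.05, -0.108, 0.03) [253.6 240.8] [100. 410.]
(-0.052, 0, 0.072) [378.4 156.4] [425. 207.]
(0.052, 0, 0.072) [364.8 263.1] [389. 463.]
(0.116, 0.134, 0.044) [467.1 297.2] [655. 545.]
```

View pics/w14c.png

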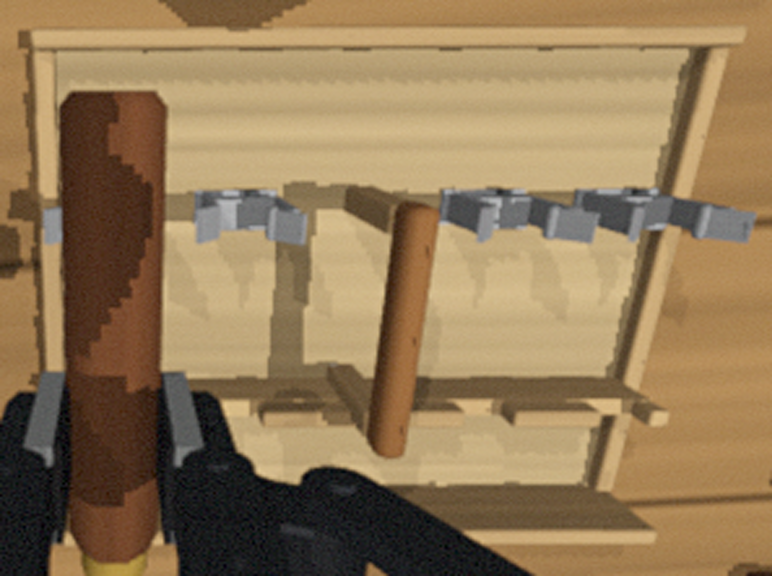

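```bash
cat > fit.py <<'E'
from h import *
from scipy.optimize import least_squares
def fit(obs,x0):
    # obs: list of (P,uv,tray point)
    def f(x):
        c,s=np.cos(x[2]),np.sin(x[2]); r=[]
        for P,uv,q in obs:
            w=[x[0]+c*q[0]-s*q[1],x[1]+s*q[0]+c*q[1],q[2]]; r+=list(w2p(None,w,P)-uv)
        return np.array(r)
    s=least_squares(f,x0,loss='soft_l1',f_scale=1.); print(s.x[:2].round(4),np.degrees(s.x[2]).round(2)); print(f(s.x).reshape(-1,2).round(1).tolist()); return s.x
E
python3 - <<'E'
from fit import *
P=dict(camera_params("wrist")); P["world_to_cam"]=np.load("P14.npy")
T=camera_params("top"); k=lambda u,v:np.array([u/2.6+215,v/2.4+70]); t=lambda u,v:np.array([u/6.5+305,v/6.5+145])
ow=[(P,k(25,32),(-.116,-.134,.02)),(P,k(747,30),(-.116,.134,.02)),(P,k(419,203),(-.052,0,.072)),(P,k(388,457),(.052,0,.072)),(P,k(656,541),(.116,.134,.044))]
# top: guard board +x face? points
ot=[(T,t(88,53),(.116,.134,.044)),(T,t(634,90),(.116,-.134,.044)),(T,t(604,551),(-.116,-.134,.02)),(T,t(64,517),(-.116,.134,.02)),(T,t(372,187),(.052,0,.072)),(T,t(367,396),(-.052,0,.072))]
x0=[.4812,-.3065,-.056]
fit(ow,x0);fit(ot,x0);fit(ow+ot,x0)
E
```

```text
[ 0.4804 -0.3071] -3.0
[[-1.1, -1.5], [-0.3, -4.4], [1.4, 1.0], [0.2, 2.0], [-0.2, 0.9]]
[ 0.4798 -0.3065] -3.27
[[0.4, -0.5], [-0.6, -0.7], [0.3, 0.9], [-0.3, 0.5], [0.2, -0.5], [0.0, 0.4]]
[ 0.4803 -0.307 ] -3.05
[[-1.0, -1.8], [-0.1, -4.3], [1.6, 0.8], [0.2, 1.9], [-0.2, 0.9], [0.4, -0.5], [-0.5, -1.0], [0.6, 0.6], [-0.1, 0.5], [0.3, -0.7], [0.3, 0.3]]
```

```bash
python3 - <<'E'
from h import *
rows([.4555,-.4137,.035],np.radians(86.9),5,2)
E
```

```text
t 20.1 tcp [ 0.4573 -0.4087  0.128 ] yawY 1.5054 tilt [ 0. -0.] q1,6 [-0.805 -2.311] F [-1.  -0.1 -0.1] op 0.0185
tot [ 0.14 -0.51  9.3 ] |row| 1.86 yaw/row -0.0023
[[0.03, -0.1, 1.86], [0.03, -0.1, 1.86], [0.03, -0.1, 1.86], [0.03, -0.1, 1.86], [0.03, -0.1, 1.86]]
```

Emit:
move_arm(
  offset=[
    [0.1,-0.3,3],
    [0,-0.2,3],
    [0,0,2.3],
    [0,0,1],
    [0,0,0],
  ],
  yaw=[-0.011,0,0,0,0],
  grip=[-0.8,-0.8,-0.8,-0.8,-0.8],
  grip_force=120,
)

```text
time_s: 20.6
tcp_pos: [0.4554, -0.4134, 0.0339]
tcp_rot: [-0.001, 0.027, 1.0, 0.001]
contact_force: [-0.4, -0.2, -0.3]
opening: 0.0165
```

```bash
python3 - <<'E'
from h import *
rows([.4555,-.4137,.002],np.radians(86.9),5,2)
P=snap("wrist","w15"); 
P=snap("scene","s15",(110,100,250,210),5)
E
```

```text
t 20.6 tcp [ 0.4554 -0.4134  0.0339] yawY 1.516 tilt [-0.001  0.002] q1,6 [-0.813 -2.329] F [-0.4 -0.2 -0.3] op 0.0165
tot [-0.02 -0.03  3.19] |row| 0.64 yaw/row -0.0001
[[-0.0, -0.01, 0.64], [-0.0, -0.01, 0.64], [-0.0, -0.01, 0.64], [-0.0, -0.01, 0.64], [-0.0, -0.01, 0.64]]
```

View pics/w15.png

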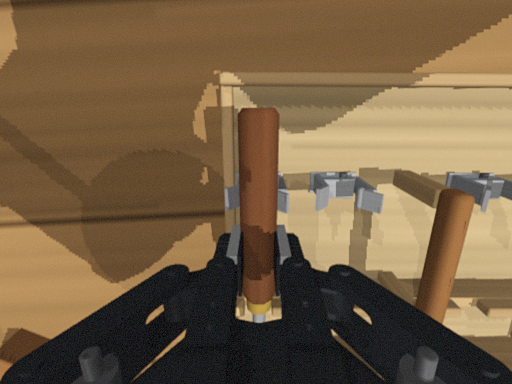

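View pics/s15.png

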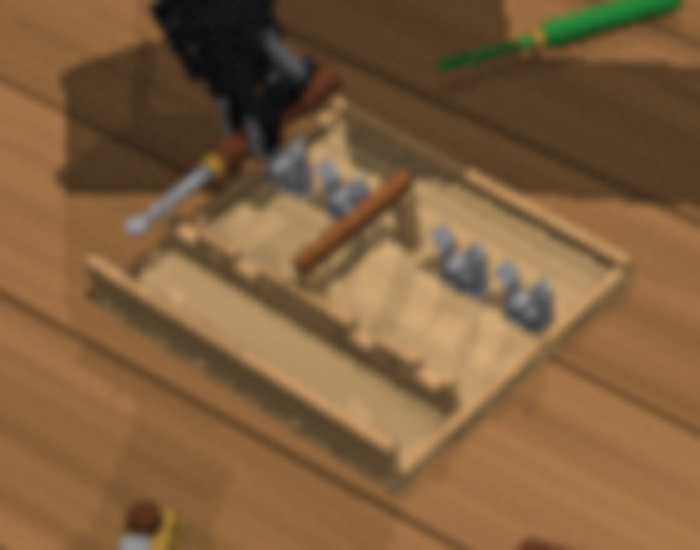

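Emit:
move_arm(
  offset=[
    [0,0,0.6],
    [0,0,0.6],
    [0,0,0.5],
    [0,0,0.3],
    [0,0,0],
  ],
  yaw=[0,0,0,0,0],
  grip=[-0.8,-0.8,-0.8,-0.8,-0.8],
)

```text
time_s: 21.2
tcp_pos: [0.4557, -0.4143, 0.0147]
tcp_rot: [0.0, 0.027, 1.0, -0.0]
contact_force: [-1.6, -3.7, 1.3]
opening: 0.0166
```

Emit:
move_arm(
  offset=[
    [0,0,0.3],
    [0,0,0.3],
    [0,0,0.3],
    [0,0,0.2],
    [0,0,0],
  ],
  yaw=[0,0,0,0,0],
  grip=[-0.8,-0.8,-0.8,-0.8,-0.8],
)

```text
time_s: 21.7
tcp_pos: [0.4555, -0.4135, 0.0031]
tcp_rot: [-0.0, 0.027, 1.0, 0.0]
contact_force: [-0.1, 0.9, -3.8]
opening: 0.0164
```

```bash
python3 - <<'E'
from h import *
rows([.4555,-.4137,.002],np.radians(86.9),5,2)
P=snap("wrist","w16"); 
P=snap("scene","s16",(110,100,250,210),5)
E
```

```text
t 21.7 tcp [ 0.4555 -0.4135  0.0031] yawY 1.5159 tilt [-0.001  0.001] q1,6 [-0.813 -2.329] F [-0.1  0.9 -3.8] op 0.0164
tot [ 0.   -0.02  0.11] |row| 0.02 yaw/row -0.0002
[[0.0, -0.0, 0.02], [0.0, -0.0, 0.02], [0.0, -0.0, 0.02], [0.0, -0.0, 0.02], [0.0, -0.0, 0.02]]
```

View pics/w16.png

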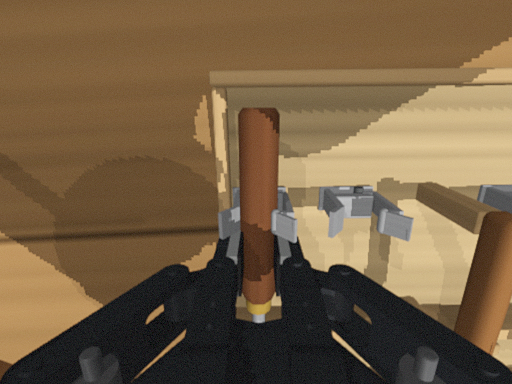

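View pics/s16.png

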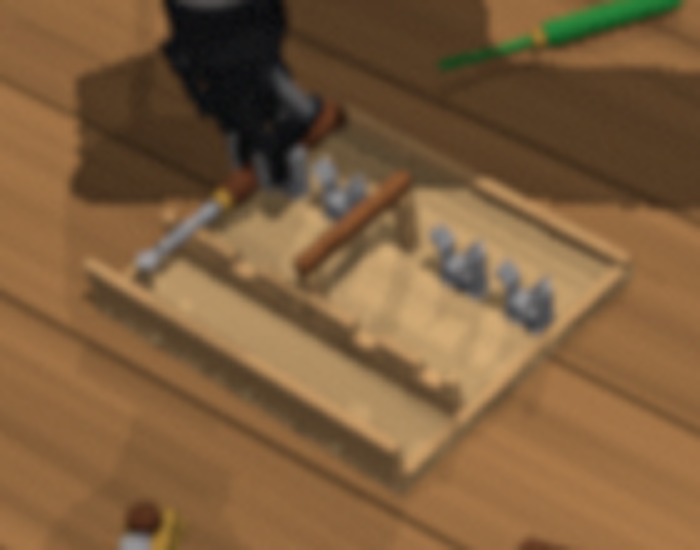

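Emit:
move_arm(
  offset=[
    [0,0,0.1],
    [0,0,0.1],
    [0,0,0],
    [0,0,0],
    [0,0,0],
  ],
  yaw=[0,0,0,0,0],
  grip=[-0.8,-0.8,-0.8,-0.8,-0.8],
)

```text
time_s: 22.3
tcp_pos: [0.456, -0.4141, 0.0022]
tcp_rot: [0.0, 0.027, 1.0, -0.0]
contact_force: [-2.2, -0.4, 2.3]
opening: 0.0168
```

Emit:
move_arm(
  offset=[
    [0,0,0.1],
    [0,0,0],
    [0,0,0],
    [0,0,0],
    [0,0,0],
  ],
  yaw=[0,0,0,0,0],
  grip=[-0.8,-0.8,-0.8,-0.8,-0.8],
)

```text
time_s: 22.8
tcp_pos: [0.4564, -0.4145, 0.0021]
tcp_rot: [0.001, 0.027, 1.0, -0.001]
contact_force: [-2.3, 2.6, 8.6]
opening: 0.0163
```

Emit:
move_arm(
  offset=[
    [0,0,-0.1],
    [0,0,0],
    [0,0,0],
    [0,0,0],
    [0,0,0],
  ],
  yaw=[0,0,0,0,0],
  grip=[-0.8,-0.25,-0.25,-0.25,-0.25],
)

```text
time_s: 23.3
tcp_pos: [0.4558, -0.4139, 0.0018]
tcp_rot: [0.0, 0.027, 1.0, -0.0]
contact_force: [0.8, 1.1, -0.8]
opening: 0.0322
```

Emit:
move_arm(
  offset=[
    [0,0,-1],
    [0,0,-3],
    [0,0,-4],
    [0,0,-4],
    [0,0,-3],
  ],
  yaw=[0,0,0,0,0],
  grip=[-0.25,-0.25,-0.25,-0.25,-0.25],
)

```text
time_s: 23.8
tcp_pos: [0.4559, -0.4143, 0.1553]
tcp_rot: [0.001, 0.027, 1.0, -0.001]
contact_force: [0.9, -1.1, -1.2]
opening: 0.0324
```

```bash
python3 - <<'E'
from h import *
P=snap("top","t17"); 
P=snap("scene","s17",(110,100,250,210),5)
P=snap("wrist","w17"); 
im=cv2.imread("pics/t17_raw.png"); cv2.imwrite("pics/t17c.png",cv2.resize(im[115:235,225:410],None,fx=4.2,fy=4.2,interpolation=cv2.INTER_CUBIC))
E
```

```text
(no output)
```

View pics/t17c.png

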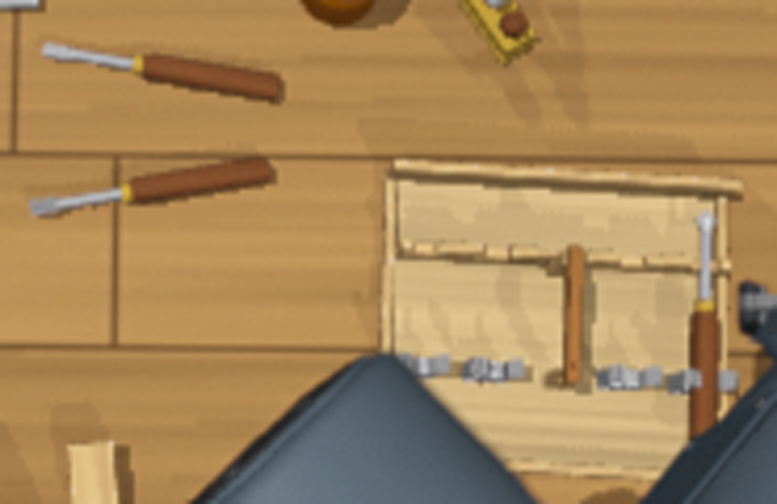

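View pics/s17.png

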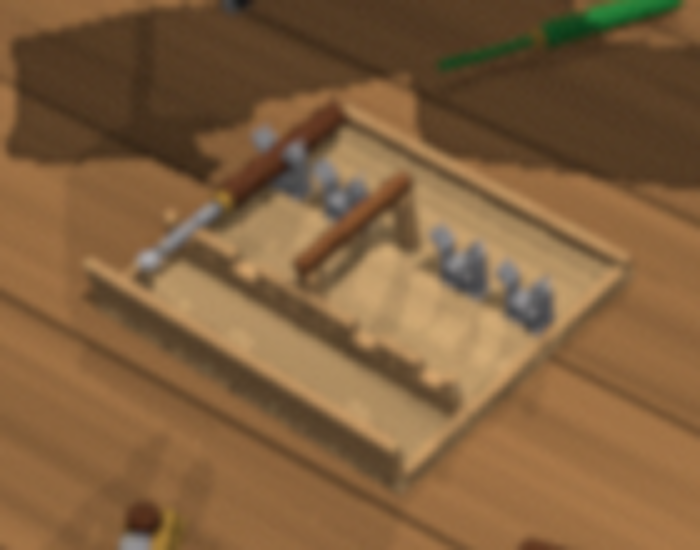

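View pics/w17.png

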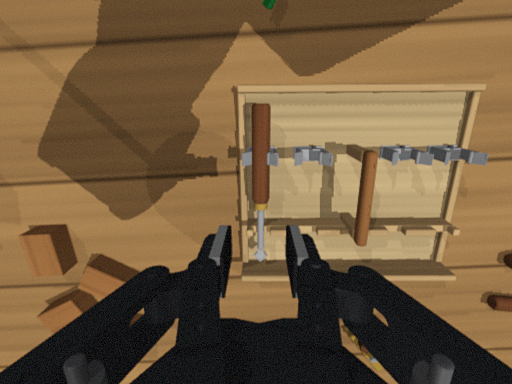

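```bash
python3 - <<'E'
from h import *
rows([.5902,-.0133,.10],np.radians(9.2),10,1)
E
```

```text
t 23.95 tcp [ 0.4563 -0.4147  0.1545] yawY 1.5159 tilt [ 0.003 -0.003] q1,6 [-0.813 -2.329] F [-0.4  0.2 -0.9] op 0.0321
tot [-11.15  40.83   5.36] |row| 4.27 yaw/row 0.1355
[[-1.1, 4.1, 0.5], [-0.6, 4.2, 0.5], [0.0, 4.2, 0.5], [0.6, 4.2, 0.5], [1.2, 4.1, 0.5]]
[[1.7, 3.9, 0.5], [2.2, 3.6, 0.5], [2.7, 3.3, 0.5], [3.1, 2.9, 0.5], [3.5, 2.5, 0.5]]
```

Emit:
move_arm(
  offset=[
    [-1.1,4.1,0.2],
    [-0.6,4.2,0.2],
    [0,4.2,0.2],
    [0.6,4.2,0.5],
    [1.2,4.1,0.5],
  ],
  yaw=[0.1355,0.1355,0.1355,0.1355,0.1355],
  grip=[0,0,0,0,0],
)

```text
time_s: 24.45
tcp_pos: [0.5223, -0.2109, 0.1348]
tcp_rot: [-0.001, 0.361, 0.933, 0.0]
contact_force: [0.8, -0.7, 1.5]
opening: 0.0426
```

Emit:
move_arm(
  offset=[
    [1.7,3.9,0.5],
    [2.2,3.6,0.5],
    [2.7,3.3,0.5],
    [3.1,2.9,0.5],
    [3.5,2.5,0.5],
  ],
  yaw=[0.1355,0.1355,0.1355,0.1355,0.1355],
  grip=[0,0,0,0,0],
)

```text
time_s: 24.95
tcp_pos: [0.5892, -0.0091, 0.1096]
tcp_rot: [-0.001, 0.65, 0.76, -0.001]
contact_force: [-0.4, -0.2, 0.2]
opening: 0.043
```

Emit:
move_arm(
  offset=[
    [0,0,0],
    [0,0,0],
    [0,0,0],
    [0,0,0],
    [0,0,0],
  ],
  yaw=[0,0,0,0,0],
  grip=[0,0,0,0,0],
)

```text
time_s: 25.45
tcp_pos: [0.5896, -0.0117, 0.111]
tcp_rot: [0.0, 0.648, 0.761, -0.0]
contact_force: [0.4, 0.0, -0.5]
opening: 0.0427
```

```bash
python3 - <<'E'
from h import *
rows([.5902,-.0133,-.0215],np.radians(9.2),5,2)
P=snap("wrist","w18")
for ang,o in ((99.2,(.5872,.0055)),(80.7,(.6852,-.001))):
  u=np.array([np.cos(np.radians(ang)),np.sin(np.radians(ang)),0]); o=np.array([*o,.01])
  for x in (-.095,.095): print(x,w2p("wrist",o+u*x,P).round(1))
E
```

```text
t 25.45 tcp [ 0.5896 -0.0117  0.111 ] yawY 0.1602 tilt [-0. -0.] q1,6 [-0.099 -0.259] F [ 0.4  0.  -0.5] op 0.0427
tot [-0.17  0.04 13.25] |row| 2.65 yaw/row -0.0001
[[-0.03, 0.01, 2.65], [-0.03, 0.01, 2.65], [-0.03, 0.01, 2.65], [-0.03, 0.01, 2.65], [-0.03, 0.01, 2.65]]
-0.095 [258.3 247.7]
0.095 [258.5  65.3]
-0.095 [315.  260.9]
0.095 [390.3  96.3]
```

View pics/w18.png

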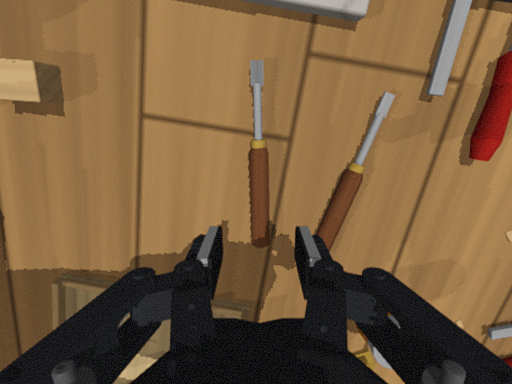

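```bash
python3 - <<'E'
from h import *
def g(h,t):
    H=p2w("wrist",h,.010); T=p2w("wrist",t,.008); d=T-H; a=np.arctan2(d[1],d[0])
    print("len",np.linalg.norm(d[:2]).round(4),"org",((H+T)/2).round(4)[:2],"ang",np.degrees(a).round(1)); return T[:2]-.114*np.array([np.cos(a),np.sin(a)]),np.degrees(a)
p,a=g((261,247),(257,60)); print(p)
rows([*p,-.0215],np.radians(a-90),5,2)
E
```

```text
len 0.194 org [0.5876 0.0085] ang 100.5
[ 0.59073001 -0.00816855]
t 25.5 tcp [ 0.5896 -0.0116  0.111 ] yawY 0.1602 tilt [-0. -0.] q1,6 [-0.099 -0.259] F [ 0.1 -0.2 -0.2] op 0.043
tot [ 0.32  0.17 13.25] |row| 2.65 yaw/row -0.0046
[[0.06, 0.03, 2.65], [0.06, 0.03, 2.65], [0.06, 0.03, 2.65], [0.06, 0.03, 2.65], [0.06, 0.03, 2.65]]
```

Emit:
move_arm(
  offset=[
    [0.1,0.1,3],
    [0,0,3.5],
    [0,0,3.5],
    [0,0,2.2],
    [0,0,1],
  ],
  yaw=[-0.02,0,0,0,0],
  grip=[0,0,0,0,0],
)

```text
time_s: 26.0
tcp_pos: [0.5894, -0.0099, -0.0231]
tcp_rot: [-0.001, 0.64, 0.768, -0.001]
contact_force: [-0.0, 0.9, -1.2]
opening: 0.0427
```

Emit:
move_arm(
  offset=[
    [0,0,0],
    [0,0,0],
    [0,0,0],
    [0,0,0],
    [0,0,0],
  ],
  yaw=[0,0,0,0,0],
  grip=[0,-0.8,-0.8,-0.8,-0.8],
  grip_force=60,
)

```text
time_s: 26.5
tcp_pos: [0.5916, -0.0098, -0.0195]
tcp_rot: [0.001, 0.64, 0.768, 0.001]
contact_force: [-1.4, -0.5, 7.0]
opening: 0.0181
```

Emit:
move_arm(
  offset=[
    [0,0,0],
    [0,0,0],
    [0,0,0],
    [0,0,0],
    [0,0,0],
  ],
  yaw=[0,0,0,0,0],
  grip=[-0.8,-0.8,-0.8,-0.8,-0.8],
)

```text
time_s: 27.0
tcp_pos: [0.5916, -0.0098, -0.0195]
tcp_rot: [0.001, 0.64, 0.768, 0.001]
contact_force: [-2.2, -0.6, 7.1]
opening: 0.0181
```

```bash
python3 - <<'E'
from h import *
rows([.5902,-.0133,-.0215],np.radians(9.2),5,2)
P=snap("wrist","w19")
E
```

```text
t 27.0 tcp [ 0.5916 -0.0098 -0.0195] yawY 0.1811 tilt [ 0.003 -0.   ] q1,6 [-0.095 -0.276] F [-2.2 -0.6  7.1] op 0.0181
tot [-0.32 -0.2   0.2 ] |row| 0.09 yaw/row 0.0041
[[-0.06, -0.04, 0.04], [-0.06, -0.04, 0.04], [-0.06, -0.04, 0.04], [-0.06, -0.04, 0.04], [-0.06, -0.04, 0.04]]
```

View pics/w19.png

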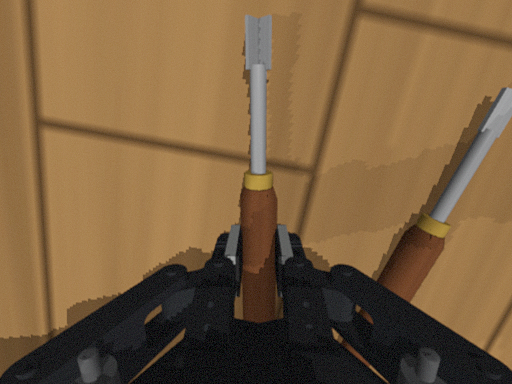

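```bash
python3 - <<'E'
from h import *
t=state()["tcp_pos"]; m=R()
for q,z in [((258,180),.018),((258,16),.012)]:
    w=p2w("wrist",q,z); print((m.T@(w-t)).round(4))
E
```

```text
[ 0.0411  0.0002 -0.0376]
[ 0.1149  0.0002 -0.0316]
```

Emit:
move_arm(
  offset=[
    [0,0,-1],
    [0,0,-4],
    [0,0,-4],
    [0,0,-4],
    [0,0,-2],
  ],
  yaw=[0,0,0,0,0],
  grip=[-0.8,-0.8,-0.8,-0.8,-0.8],
)

```text
time_s: 27.55
tcp_pos: [0.5919, -0.0097, 0.1335]
tcp_rot: [0.002, 0.64, 0.768, 0.001]
contact_force: [0.4, 0.3, -1.4]
opening: 0.018
```

```bash
python3 - <<'E'
from h import *
c=np.array([.4803,-.3069]);a=np.radians(-3.1);M=np.array([[np.cos(a),-np.sin(a)],[np.sin(a),np.cos(a)]])
for i,y in enumerate((-.108,-.052,.052,.108)): print(i+1,(c+M@[-.019,y]).round(4))
p=c+M@[-.019,.108]
rows([*p,.12],np.radians(-93.1),15,1)
E
```

```text
1 [ 0.4555 -0.4137]
2 [ 0.4585 -0.3578]
3 [ 0.4641 -0.2539]
4 [ 0.4672 -0.198 ]
t 27.55 tcp [ 0.5919 -0.0097  0.1335] yawY 0.1811 tilt [ 0.005 -0.   ] q1,6 [-0.095 -0.276] F [ 0.4  0.3 -1.4] op 0.018
tot [-16.28 -15.66   1.29] |row| 1.51 yaw/row -0.089
[[-1.1, -1.0, 0.1], [-1.0, -1.1, 0.1], [-0.9, -1.2, 0.1], [-0.8, -1.3, 0.1], [-0.7, -1.4, 0.1]]
[[-0.5, -1.4, 0.1], [-0.4, -1.5, 0.1], [-0.3, -1.5, 0.1], [-0.1, -1.5, 0.1], [-0.0, -1.5, 0.1]]
[[0.1, -1.5, 0.1], [0.3, -1.5, 0.1], [0.4, -1.5, 0.1], [0.5, -1.4, 0.1], [0.6, -1.4, 0.1]]
```

```bash
python3 - <<'E'
from h import *
rows([.4672,-.198,.12],np.radians(-93.1),15,1,True)
E
```

```text
t 27.55 tcp [ 0.5919 -0.0097  0.1335] yawY 0.1811 tilt [ 0.005 -0.   ] q1,6 [-0.095 -0.276] F [ 0.4  0.3 -1.4] op 0.018
tot [-16.28 -15.66   1.29] |row| 1.51 yaw/row 0.1204
[[-1.1, -1.0, 0.1], [-1.2, -0.9, 0.1], [-1.3, -0.8, 0.1], [-1.4, -0.6, 0.1], [-1.4, -0.4, 0.1]]
[[-1.5, -0.2, 0.1], [-1.5, -0.1, 0.1], [-1.5, 0.1, 0.1], [-1.5, 0.3, 0.1], [-1.4, 0.5, 0.1]]
[[-1.4, 0.6, 0.1], [-1.3, 0.8, 0.1], [-1.2, 0.9, 0.1], [-1.1, 1.1, 0.1], [-0.9, 1.2, 0.1]]
```

Emit:
move_arm(
  offset=[
    [-1.1,-1.0,0.1],
    [-1.2,-0.9,0.1],
    [-1.3,-0.8,0.1],
    [-1.4,-0.6,0.1],
    [-1.4,-0.4,0.1],
  ],
  yaw=[0.1204,0.1204,0.1204,0.1204,0.1204],
  grip=[-0.8,-0.8,-0.8,-0.8,-0.8],
)

```text
time_s: 28.05
tcp_pos: [0.549, -0.0726, 0.1248]
tcp_rot: [0.0, 0.841, 0.542, 0.0]
contact_force: [0.6, 0.2, -0.5]
opening: 0.018
```

Emit:
move_arm(
  offset=[
    [-1.5,-0.2,0.1],
    [-1.5,-0.1,0.1],
    [-1.5,0.1,0.1],
    [-1.5,0.3,0.1],
    [-1.4,0.5,0.1],
  ],
  yaw=[0.1204,0.1204,0.1204,0.1204,0.1204],
  grip=[-0.8,-0.8,-0.8,-0.8,-0.8],
)

```text
time_s: 28.55
tcp_pos: [0.5077, -0.1356, 0.1198]
tcp_rot: [0.0, 0.963, 0.268, 0.0]
contact_force: [0.0, -0.3, -0.7]
opening: 0.0181
```

Emit:
move_arm(
  offset=[
    [-1.4,0.6,0.1],
    [-1.3,0.8,0.1],
    [-1.2,0.9,0.1],
    [-1.1,1.1,0.1],
    [-0.9,1.2,0.1],
  ],
  yaw=[0.1204,0.1204,0.1204,0.1204,0.1204],
  grip=[-0.8,-0.8,-0.8,-0.8,-0.8],
)

```text
time_s: 29.05
tcp_pos: [0.4647, -0.1984, 0.1148]
tcp_rot: [0.0, 1.0, -0.03, 0.0]
contact_force: [0.1, 0.5, -0.7]
opening: 0.0179
```

Emit:
move_arm(
  offset=[
    [0,0,0],
    [0,0,0],
    [0,0,0],
    [0,0,0],
    [0,0,0],
  ],
  yaw=[0,0,0,0,0],
  grip=[-0.8,-0.8,-0.8,-0.8,-0.8],
)

```text
time_s: 29.55
tcp_pos: [0.4652, -0.1975, 0.1139]
tcp_rot: [0.0, 1.0, -0.026, 0.0]
contact_force: [-0.4, 1.6, -0.2]
opening: 0.0181
```

```bash
python3 - <<'E'
from h import *
rows([.4672,-.198,.035],np.radians(-93.1),5,2)
P=snap("wrist","w20")
c=np.array([.4803,-.3069]);a=np.radians(-3.1);M=np.array([[np.cos(a),-np.sin(a)],[np.sin(a),np.cos(a)]])
for q in [(-.116,-.134,.02),(-.116,.134,.02),(-.04,-.052,.038),(.05,.108,.03),(-.052,0,.072),(.052,0,.072),(.116,.134,.044),(.116,-.134,.044)]: print(q,w2p("wrist",[*(c+M@q[:2]),q[2]],P).round(1))
E
```

```text
t 29.55 tcp [ 0.4652 -0.1975  0.1139] yawY -1.6235 tilt [ 0. -0.] q1,6 [-0.494  1.13 ] F [-0.4  1.6 -0.2] op 0.0181
tot [0.2  0.04 7.89] |row| 1.58 yaw/row 0.0003
[[0.04, 0.01, 1.58], [0.04, 0.01, 1.58], [0.04, 0.01, 1.58], [0.04, 0.01, 1.58], [0.04, 0.01, 1.58]]
(-0.116, -0.134, 0.02) [472.8 264. ]
(-0.116, 0.134, 0.02) [236.3 263.6]
(-0.04, -0.052, 0.038) [422.5 207.2]
(0.05, 0.108, 0.03) [259.9 111.3]
(-0.052, 0, 0.072) [383.4 234.3]
(0.052, 0, 0.072) [403.2 110.1]
(0.116, 0.134, 0.044) [227.2  23.9]
(0.116, -0.134, 0.044) [568.8  24.9]
```

View pics/w20.png

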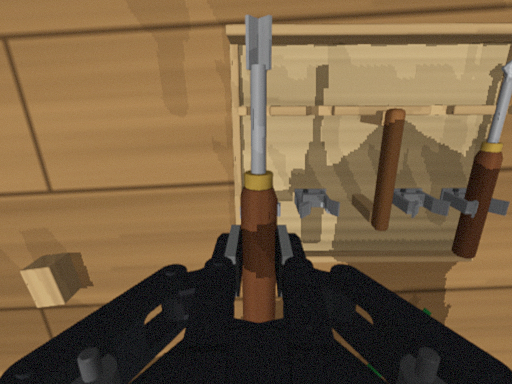

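```bash
python3 - <<'E'
from h import *
im=cv2.imread("pics/w20_raw.png"); cv2.imwrite("pics/w20c.png",cv2.resize(im[5:275,215:515],None,fx=2.6,fy=2.2,interpolation=cv2.INTER_CUBIC))
c=np.array([.4803,-.3069]);a=np.radians(-3.1);M=np.array([[np.cos(a),-np.sin(a)],[np.sin(a),np.cos(a)]])
for q in [(-.116,-.134,.02),(-.116,.134,.02),(-.04,.108,.049),(-.04,.052,.049),(-.04,-.052,.049),(.05,.108,.042),(.05,.052,.042),(.05,-.052,.042),(-.052,0,.072),(.052,0,.072),(.116,.134,.044),(.108,0,.006)]: print(q,((w2p("wrist",[*(c+M@q[:2]),q[2]])-[215,5])*[2.6,2.2]).round(0))
E
```

```text
(-0.116, -0.134, 0.02) [670. 570.]
(-0.116, 0.134, 0.02) [ 55. 569.]
(-0.04, 0.108, 0.049) [116. 454.]
(-0.04, 0.052, 0.049) [270. 454.]
(-0.04, -0.052, 0.049) [557. 454.]
(0.05, 0.108, 0.042) [117. 234.]
(0.05, 0.052, 0.042) [285. 235.]
(0.05, -0.052, 0.042) [597. 235.]
(-0.052, 0, 0.072) [438. 504.]
(0.052, 0, 0.072) [489. 231.]
(0.116, 0.134, 0.044) [31. 41.]
(0.108, 0, 0.006) [419.  90.]
```

View pics/w20c.png

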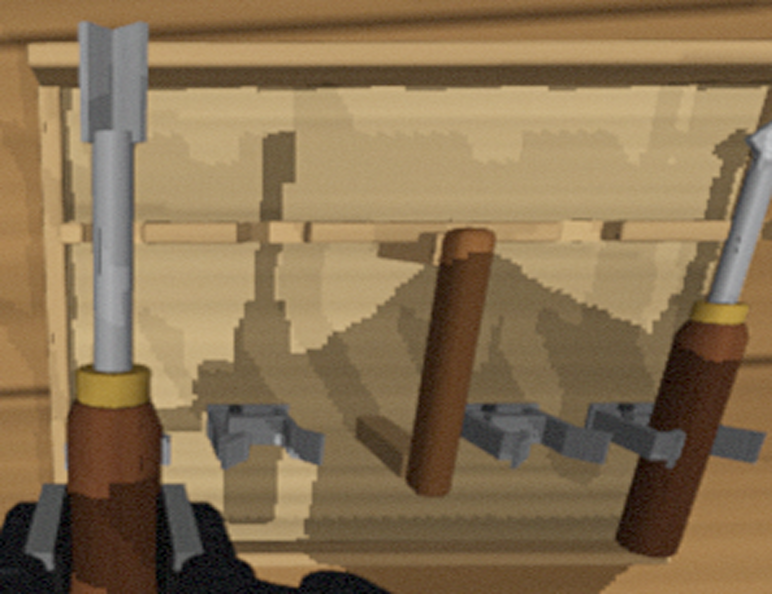

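Emit:
move_arm(
  offset=[
    [0.2,0,2.5],
    [0,0,2.5],
    [0,0,2],
    [0,0,0.9],
    [0,0,0],
  ],
  yaw=[0,0,0,0,0],
  grip=[-0.8,-0.8,-0.8,-0.8,-0.8],
  grip_force=120,
)

```text
time_s: 30.1
tcp_pos: [0.4666, -0.1976, 0.0341]
tcp_rot: [-0.0, 1.0, -0.027, -0.001]
contact_force: [0.7, -0.2, -0.1]
opening: 0.016
```

```bash
python3 - <<'E'
from h import *
rows([.4672,-.198,.0045],np.radians(-93.1),5,2)
P=snap("wrist","w21")
P=snap("scene","s21",(110,100,250,210),5)
E
```

```text
t 30.1 tcp [ 0.4666 -0.1976  0.0341] yawY -1.6246 tilt [-0.002  0.001] q1,6 [-0.493  1.132] F [ 0.7 -0.2 -0.1] op 0.016
tot [0.07 0.04 2.96] |row| 0.59 yaw/row 0.0001
[[0.01, 0.01, 0.59], [0.01, 0.01, 0.59], [0.01, 0.01, 0.59], [0.01, 0.01, 0.59], [0.01, 0.01, 0.59]]
```

View pics/w21.png

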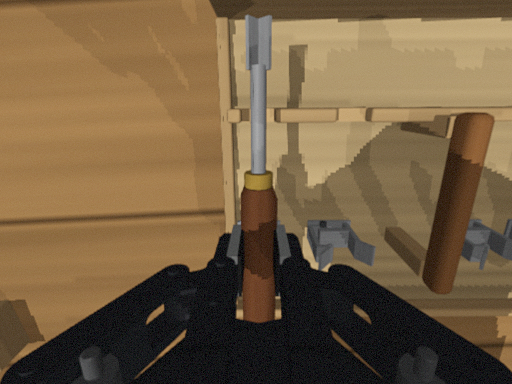

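View pics/s21.png

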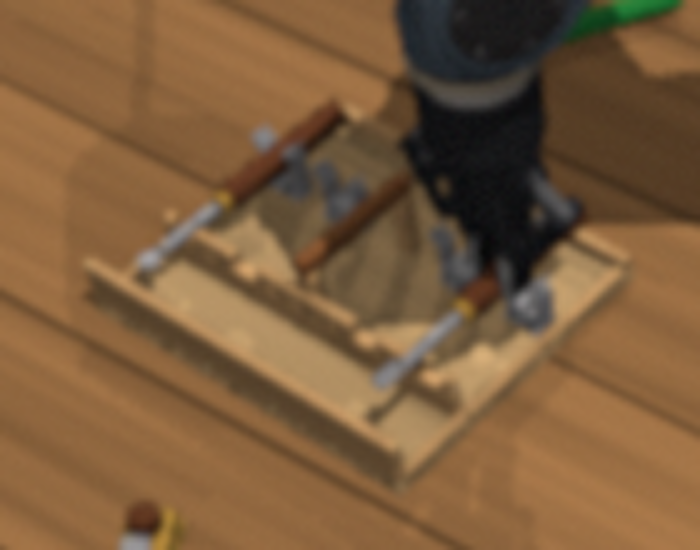

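Emit:
move_arm(
  offset=[
    [0,0,0.6],
    [0,0,0.5],
    [0,0,0.4],
    [0,0,0.3],
    [0,0,0],
  ],
  yaw=[0,0,0,0,0],
  grip=[-0.8,-0.8,-0.8,-0.8,-0.8],
)

```text
time_s: 30.7
tcp_pos: [0.4669, -0.1981, 0.0166]
tcp_rot: [0.0, 1.0, -0.027, -0.0]
contact_force: [-1.2, -4.1, -0.3]
opening: 0.0163
```

Emit:
move_arm(
  offset=[
    [0,0,0.3],
    [0,0,0.3],
    [0,0,0.3],
    [0,0,0.1],
    [0,0,0],
  ],
  yaw=[0,0,0,0,0],
  grip=[-0.8,-0.8,-0.8,-0.8,-0.8],
)

```text
time_s: 31.2
tcp_pos: [0.4665, -0.1976, 0.0064]
tcp_rot: [-0.0, 1.0, -0.027, -0.001]
contact_force: [0.0, 2.3, -3.3]
opening: 0.0165
```

Emit:
move_arm(
  offset=[
    [0,0,0.1],
    [0,0,0.1],
    [0,0,0],
    [0,0,0],
    [0,0,0],
  ],
  yaw=[0,0,0,0,0],
  grip=[-0.8,-0.8,-0.8,-0.8,-0.8],
)

```text
time_s: 31.7
tcp_pos: [0.4671, -0.1981, 0.0049]
tcp_rot: [0.0, 1.0, -0.027, 0.0]
contact_force: [-0.4, -1.3, -2.5]
opening: 0.016
```

Emit:
move_arm(
  offset=[
    [0,0,0.1],
    [0,0,0.1],
    [0,0,0],
    [0,0,0],
    [0,0,0],
  ],
  yaw=[0,0,0,0,0],
  grip=[-0.8,-0.8,-0.8,-0.8,-0.8],
)

```text
time_s: 32.2
tcp_pos: [0.4682, -0.1983, 0.0045]
tcp_rot: [0.0, 1.0, -0.027, 0.001]
contact_force: [-2.0, 5.1, 17.9]
opening: 0.0158
```

Emit:
move_arm(
  offset=[
    [0,0,0.1],
    [0,0,0],
    [0,0,0],
    [0,0,0],
    [0,0,0],
  ],
  yaw=[0,0,0,0,0],
  grip=[-0.8,-0.8,-0.8,-0.8,-0.8],
)

```text
time_s: 32.7
tcp_pos: [0.4682, -0.1984, 0.0044]
tcp_rot: [0.001, 1.0, -0.027, 0.001]
contact_force: [-6.5, 6.9, 33.5]
opening: 0.0157
```

Home (TCP z 0.0044 against a predicted 0.0045, firm stop). Release.

Emit:
move_arm(
  offset=[
    [0,0,-0.3],
    [0,0,0],
    [0,0,0],
    [0,0,0],
    [0,0,0],
  ],
  yaw=[0,0,0,0,0],
  grip=[-0.8,-0.25,-0.25,-0.25,-0.25],
)

```text
time_s: 33.2
tcp_pos: [0.4669, -0.198, 0.0047]
tcp_rot: [-0.0, 1.0, -0.027, -0.0]
contact_force: [-0.0, 0.2, -0.4]
opening: 0.0324
```

Emit:
move_arm(
  offset=[
    [0,0,-1],
    [0,0,-3],
    [0,0,-4],
    [0,0,-4],
    [0,0,-3],
  ],
  yaw=[0,0,0,0,0],
  grip=[-0.25,-0.25,-0.25,-0.25,-0.25],
)

```text
time_s: 33.7
tcp_pos: [0.4673, -0.1981, 0.158]
tcp_rot: [0.001, 1.0, -0.027, 0.001]
contact_force: [0.2, 0.3, -0.6]
opening: 0.0319
```

```bash
python3 - <<'E'
from h import *
rows([.6821,-.0198,.11],np.radians(-9.3),10,1)
P=snap("top","t22"); 
P=snap("scene","s22",(110,100,250,210),5)
im=cv2.imread("pics/t22_raw.png"); cv2.imwrite("pics/t22c.png",cv2.resize(im[115:235,225:410],None,fx=4.2,fy=4.2,interpolation=cv2.INTER_CUBIC))
E
```

```text
t 33.7 tcp [ 0.4673 -0.1981  0.158 ] yawY -1.625 tilt [ 0.002 -0.001] q1,6 [-0.493  1.132] F [ 0.2  0.3 -0.6] op 0.0319
tot [ 20.47 -18.98   4.82] |row| 2.83 yaw/row -0.1463
[[2.0, -1.9, 0.5], [2.3, -1.6, 0.5], [2.5, -1.2, 0.5], [2.7, -0.8, 0.5], [2.8, -0.5, 0.5]]
[[2.8, -0.0, 0.5], [2.8, 0.4, 0.5], [2.7, 0.8, 0.5], [2.5, 1.1, 0.5], [2.4, 1.5, 0.5]]
```

View pics/t22c.png

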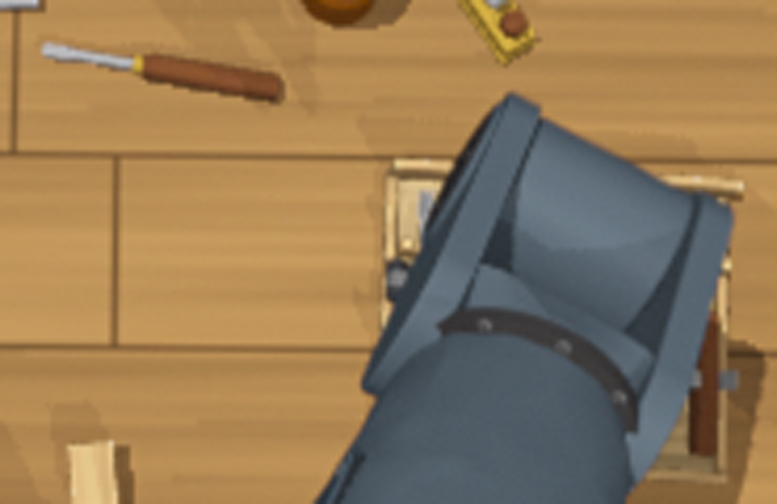

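View pics/s22.png

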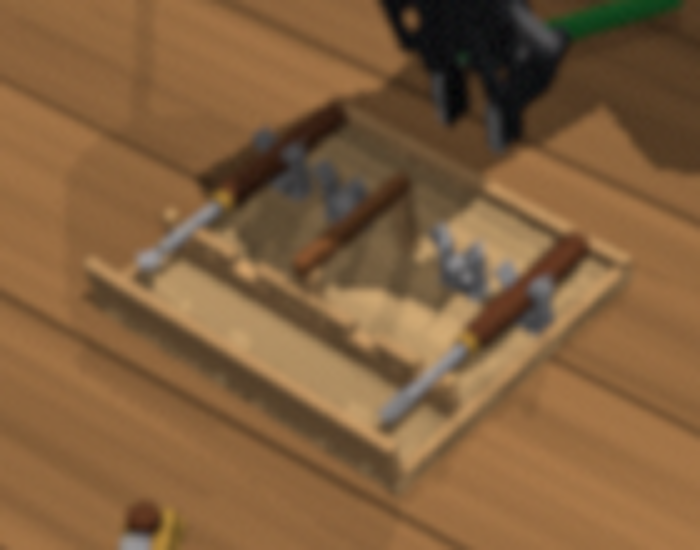

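Emit:
move_arm(
  offset=[
    [2.0,-1.9,0],
    [2.3,-1.6,0.2],
    [2.5,-1.2,0.5],
    [2.7,-0.8,0.5],
    [2.8,-0.5,0.5],
  ],
  yaw=[-0.1463,-0.1463,-0.1463,-0.1463,-0.1463],
  grip=[0,0,0,0,0],
)

```text
time_s: 34.3
tcp_pos: [0.5749, -0.1076, 0.1373]
tcp_rot: [-0.0, 0.942, 0.335, -0.0]
contact_force: [0.2, -0.9, 0.5]
opening: 0.0423
```

Emit:
move_arm(
  offset=[
    [2.8,0,0.5],
    [2.8,0.4,0.5],
    [2.7,0.8,0.5],
    [2.5,1.1,0.5],
    [2.4,1.5,0.5],
  ],
  yaw=[-0.1463,-0.1463,-0.1463,-0.1463,-0.1463],
  grip=[0,0,0,0,0],
)

```text
time_s: 34.8
tcp_pos: [0.6829, -0.0186, 0.1121]
tcp_rot: [-0.0, 0.76, 0.65, -0.0]
contact_force: [-0.5, -1.2, 1.1]
opening: 0.0428
```

Emit:
move_arm(
  offset=[
    [0,0,0],
    [0,0,0],
    [0,0,0],
    [0,0,0],
    [0,0,0],
  ],
  yaw=[0,0,0,0,0],
  grip=[0,0,0,0,0],
)

```text
time_s: 35.3
tcp_pos: [0.6824, -0.02, 0.1132]
tcp_rot: [0.0, 0.762, 0.647, 0.0]
contact_force: [0.4, -0.7, 0.0]
opening: 0.0423
```

```bash
python3 - <<'E'
from h import *
rows([.6821,-.0198,-.0215],np.radians(-9.3),5,2)
P=snap("wrist","w23")
E
```

```text
t 35.3 tcp [ 0.6824 -0.02    0.1132] yawY -0.1633 tilt [ 0. -0.] q1,6 [-0.097  0.066] F [ 0.4 -0.7  0. ] op 0.0423
tot [ 1.000e-02 -3.000e-02  1.347e+01] |row| 2.69 yaw/row -0.0002
[[0.0, -0.01, 2.69], [0.0, -0.01, 2.69], [0.0, -0.01, 2.69], [0.0, -0.01, 2.69], [0.0, -0.01, 2.69]]
```

View pics/w23.png

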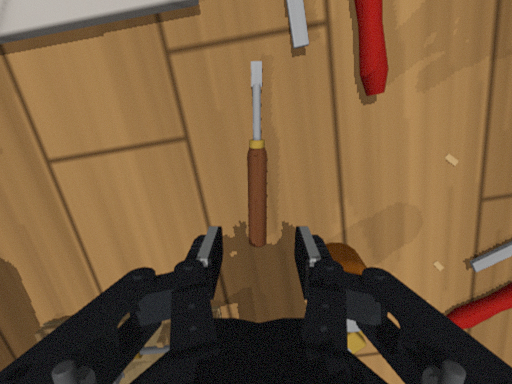

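```bash
python3 - <<'E'
from h import *
m=R();t=state()["tcp_pos"]
print(p2w("top",(308,103),.075))
g=p2w("top",(308,103),.075); print((m.T@(g-t)).round(3))
E
```

```text
[ 0.75799456 -0.14116562  0.075     ]
[-0.107  0.094  0.038]
```

Emit:
move_arm(
  offset=[
    [0.1,0,3],
    [0,0,3.5],
    [0,0,3.5],
    [0,0,2.4],
    [0,0,1],
  ],
  yaw=[-0.01,0,0,0,0],
  grip=[0,0,0,0,0],
)

```text
time_s: 35.85
tcp_pos: [0.6813, -0.0185, -0.0235]
tcp_rot: [-0.001, 0.759, 0.651, -0.001]
contact_force: [0.2, -0.8, 0.5]
opening: 0.043
```

Emit:
move_arm(
  offset=[
    [0,0,0],
    [0,0,0],
    [0,0,0],
    [0,0,0],
    [0,0,0],
  ],
  yaw=[0,0,0,0,0],
  grip=[0,-0.8,-0.8,-0.8,-0.8],
  grip_force=60,
)

```text
time_s: 36.35
tcp_pos: [0.684, -0.0185, -0.0191]
tcp_rot: [0.001, 0.759, 0.651, 0.001]
contact_force: [-0.9, -0.2, 7.8]
opening: 0.0182
```

```bash
python3 - <<'E'
from h import *
rows([.6821,-.0198,-.0215],np.radians(-9.3),5,2)
P=snap("wrist","w24")
E
```

```text
t 36.35 tcp [ 0.684  -0.0185 -0.0191] yawY -0.152 tilt [ 0.003 -0.   ] q1,6 [-0.095  0.057] F [-0.9 -0.2  7.8] op 0.0182
tot [-0.15 -0.17  0.24] |row| 0.07 yaw/row 0.0021
[[-0.03, -0.03, 0.05], [-0.03, -0.03, 0.05], [-0.03, -0.03, 0.05], [-0.03, -0.03, 0.05], [-0.03, -0.03, 0.05]]
```

View pics/w24.png

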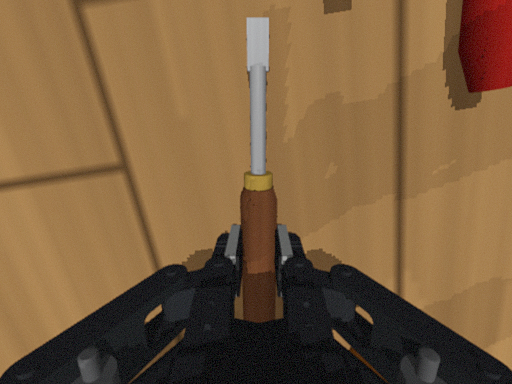

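Emit:
move_arm(
  offset=[
    [0,0,-1],
    [0,0,-4],
    [0,0,-4],
    [0,0,-4],
    [0,0,-2],
  ],
  yaw=[0,0,0,0,0],
  grip=[-0.8,-0.8,-0.8,-0.8,-0.8],
)

```text
time_s: 36.9
tcp_pos: [0.6841, -0.0185, 0.134]
tcp_rot: [0.002, 0.759, 0.651, 0.002]
contact_force: [0.8, 0.3, -0.4]
opening: 0.0179
```

```bash
python3 - <<'E'
from h import *
rows([.4641,-.2539,.125],np.radians(-93.1),10,1)
rows([.4641,-.2539,.125],np.radians(-93.1),10,1,True)
E
```

```text
t 36.9 tcp [ 0.6841 -0.0185  0.134 ] yawY -0.152 tilt [ 0.005 -0.001] q1,6 [-0.095  0.057] F [ 0.8  0.3 -0.4] op 0.0179
tot [-26.6  -18.19   0.79] |row| 3.22 yaw/row 0.1473
[[-2.7, -1.8, 0.1], [-2.9, -1.4, 0.1], [-3.1, -1.0, 0.1], [-3.2, -0.5, 0.1], [-3.2, -0.0, 0.1]]
[[-3.2, 0.4, 0.1], [-3.1, 0.9, 0.1], [-2.9, 1.3, 0.1], [-2.7, 1.8, 0.1], [-2.4, 2.1, 0.1]]
t 36.9 tcp [ 0.6841 -0.0185  0.134 ] yawY -0.152 tilt [ 0.005 -0.001] q1,6 [-0.095  0.057] F [ 0.8  0.3 -0.4] op 0.0179
tot [-26.6  -18.19   0.79] |row| 3.22 yaw/row -0.1669
[[-2.7, -1.8, 0.1], [-2.3, -2.2, 0.1], [-1.9, -2.6, 0.1], [-1.5, -2.9, 0.1], [-1.0, -3.1, 0.1]]
[[-0.4, -3.2, 0.1], [0.1, -3.2, 0.1], [0.6, -3.2, 0.1], [1.1, -3.0, 0.1], [1.6, -2.8, 0.1]]
```

Emit:
move_arm(
  offset=[
    [-2.7,-1.8,0],
    [-2.9,-1.4,0],
    [-3.1,-1.0,0],
    [-3.2,-0.5,0],
    [-3.2,0,0],
  ],
  yaw=[0.1473,0.1473,0.1473,0.1473,0.1473],
  grip=[-0.8,-0.8,-0.8,-0.8,-0.8],
)

```text
time_s: 37.4
tcp_pos: [0.5719, -0.1377, 0.1299]
tcp_rot: [0.0, 0.943, 0.332, 0.0]
contact_force: [1.8, -0.9, -0.5]
opening: 0.0181
```

Emit:
move_arm(
  offset=[
    [-3.2,0.4,0],
    [-3.1,0.9,0],
    [-2.9,1.3,0],
    [-2.7,1.8,0],
    [-2.4,2.1,0],
  ],
  yaw=[0.1473,0.1473,0.1473,0.1473,0.1473],
  grip=[-0.8,-0.8,-0.8,-0.8,-0.8],
)

```text
time_s: 37.9
tcp_pos: [0.4618, -0.2547, 0.1299]
tcp_rot: [0.0, 1.0, -0.03, 0.0]
contact_force: [0.7, -0.7, 1.2]
opening: 0.0183
```

Emit:
move_arm(
  offset=[
    [0,0,0],
    [0,0,0],
    [0,0,0],
    [0,0,0],
    [0,0,0],
  ],
  yaw=[0,0,0,0,0],
  grip=[-0.8,-0.8,-0.8,-0.8,-0.8],
)

```text
time_s: 38.4
tcp_pos: [0.4631, -0.2532, 0.1289]
tcp_rot: [-0.0, 1.0, -0.026, 0.0]
contact_force: [-0.5, 0.0, -1.7]
opening: 0.0178
```

```bash
python3 - <<'E'
from h import *
rows([.4641,-.2539,.035],np.radians(-93.1),5,2)
P=snap("wrist","w25")
c=np.array([.4803,-.3069]);a=np.radians(-3.1);M=np.array([[np.cos(a),-np.sin(a)],[np.sin(a),np.cos(a)]])
for q in [(-.116,.134,.02),(.05,.052,.042),(.05,-.052,.042),(.116,.134,.044)]: print(q,w2p("wrist",[*(c+M@q[:2]),q[2]],P).round(1))
E
```

```text
t 38.4 tcp [ 0.4631 -0.2532  0.1289] yawY -1.6235 tilt [0. 0.] q1,6 [-0.589  1.035] F [-0.5  0.  -1.7] op 0.0178
tot [0.1  0.06 9.39] |row| 1.88 yaw/row 0.0003
[[0.02, 0.01, 1.88], [0.02, 0.01, 1.88], [0.02, 0.01, 1.88], [0.02, 0.01, 1.88], [0.02, 0.01, 1.88]]
(-0.116, 0.134, 0.02) [190.3 257. ]
(0.05, 0.052, 0.042) [260.1 112.2]
(0.05, -0.052, 0.042) [373.  112.5]
(0.116, 0.134, 0.044) [162.7  30.2]
```

View pics/w25.png

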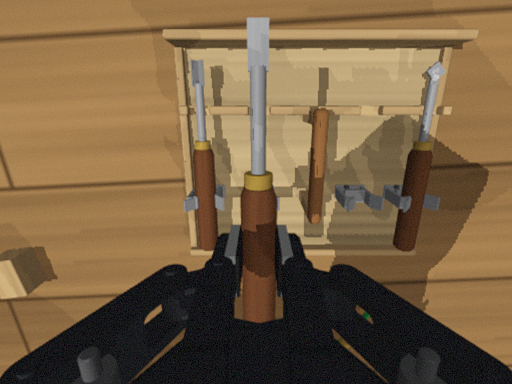

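Emit:
move_arm(
  offset=[
    [0.1,0.05,3],
    [0,0,3],
    [0,0,2.4],
    [0,0,1],
    [0,0,0],
  ],
  yaw=[0,0,0,0,0],
  grip=[-0.8,-0.8,-0.8,-0.8,-0.8],
  grip_force=120,
)

```text
time_s: 38.95
tcp_pos: [0.4633, -0.2539, 0.034]
tcp_rot: [-0.001, 1.0, -0.027, -0.001]
contact_force: [-0.1, -0.6, -0.0]
opening: 0.016
```

```bash
python3 - <<'E'
from h import *
rows([.4641,-.2539,.0049],np.radians(-93.1),5,2)
P=snap("wrist","w26")
E
```

```text
t 38.95 tcp [ 0.4633 -0.2539  0.034 ] yawY -1.6246 tilt [-0.002  0.001] q1,6 [-0.589  1.035] F [-0.1 -0.6 -0. ] op 0.016
tot [0.09 0.   2.91] |row| 0.58 yaw/row 0.0001
[[0.02, 0.0, 0.58], [0.02, 0.0, 0.58], [0.02, 0.0, 0.58], [0.02, 0.0, 0.58], [0.02, 0.0, 0.58]]
```

View pics/w26.png

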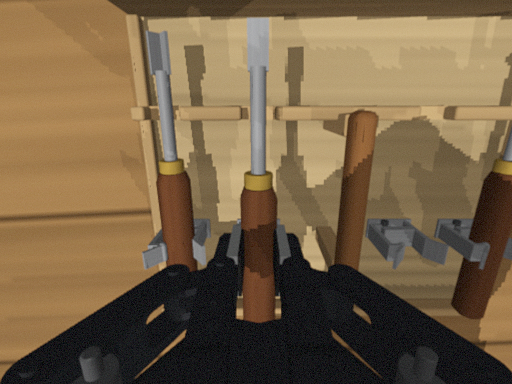

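Shank centred on notch (teeth at cols ~242 and 275, shank 258). Push down.

Emit:
move_arm(
  offset=[
    [0.05,0,0.6],
    [0,0,0.5],
    [0,0,0.4],
    [0,0,0.3],
    [0,0,0],
  ],
  yaw=[0,0,0,0,0],
  grip=[-0.8,-0.8,-0.8,-0.8,-0.8],
)

```text
time_s: 39.5
tcp_pos: [0.4641, -0.2547, 0.0167]
tcp_rot: [0.0, 1.0, -0.027, 0.0]
contact_force: [-2.0, -3.9, -0.6]
opening: 0.0161
```

Emit:
move_arm(
  offset=[
    [0,0,0.3],
    [0,0,0.3],
    [0,0,0.3],
    [0,0,0.2],
    [0,0,0],
  ],
  yaw=[0,0,0,0,0],
  grip=[-0.8,-0.8,-0.8,-0.8,-0.8],
)

```text
time_s: 40.0
tcp_pos: [0.4637, -0.2539, 0.0053]
tcp_rot: [-0.0, 1.0, -0.027, -0.001]
contact_force: [0.9, 1.6, -6.2]
opening: 0.0161
```

Emit:
move_arm(
  offset=[
    [0,0,0.1],
    [0,0,0.1],
    [0,0,0.1],
    [0,0,0],
    [0,0,0],
  ],
  yaw=[0,0,0,0,0],
  grip=[-0.8,-0.8,-0.8,-0.8,-0.8],
)

```text
time_s: 40.5
tcp_pos: [0.4641, -0.2543, 0.0048]
tcp_rot: [-0.0, 1.0, -0.027, -0.0]
contact_force: [-9.4, 8.8, 28.8]
opening: 0.0161
```

Firm stop at home height. Release.

Emit:
move_arm(
  offset=[
    [0,0,-0.3],
    [0,0,0],
    [0,0,0],
    [0,0,0],
    [0,0,0],
  ],
  yaw=[0,0,0,0,0],
  grip=[-0.8,-0.3,-0.3,-0.3,-0.3],
)

```text
time_s: 41.0
tcp_pos: [0.4642, -0.2545, 0.0058]
tcp_rot: [0.0, 1.0, -0.027, 0.0]
contact_force: [-0.2, -0.4, -1.2]
opening: 0.0301
```

Emit:
move_arm(
  offset=[
    [0,0,-1],
    [0,0,-3],
    [0,0,-4],
    [0,0,-4],
    [0,0,-3],
  ],
  yaw=[0,0,0,0,0],
  grip=[-0.3,-0.3,-0.3,-0.3,-0.3],
)

```text
time_s: 41.5
tcp_pos: [0.4644, -0.2546, 0.159]
tcp_rot: [0.001, 1.0, -0.027, 0.001]
contact_force: [0.4, -0.4, 0.1]
opening: 0.0298
```

Emit:
move_arm(
  offset=[
    [0,2,0],
    [0,2,0],
    [0,1,0],
    [0,0,0],
    [0,0,0],
  ],
  yaw=[0,0,0,0,0],
  grip=[-0.3,-0.3,-0.3,-0.3,-0.3],
)

```text
time_s: 42.0
tcp_pos: [0.4613, -0.3037, 0.1558]
tcp_rot: [-0.0, 1.0, -0.027, -0.0]
contact_force: [0.6, 0.3, 0.0]
opening: 0.0295
```

```bash
python3 - <<'E'
from h import *
s=state();print(s["tcp_pos"],yaw())
P=snap("scene","s27",(110,100,250,210),5)
P=snap("wrist","w27");
P=snap("top","t27")
c=np.array([.4803,-.3069]);a=np.radians(-3.1);M=np.array([[np.cos(a),-np.sin(a)],[np.sin(a),np.cos(a)]])
for q in [(-.052,0,.072),(.052,0,.072),(-.116,.134,.02),(-.116,-.134,.02),(.05,.052,.042),(.05,-.052,.042),(.116,.134,.044),(.116,-.134,.044)]: print(q,w2p("wrist",[*(c+M@q[:2]),q[2]]).round(1))
E
```

```text
[ 0.46126664 -0.30374931  0.15575845] -1.6252620846211803
(-0.052, 0, 0.072) [261.4 216.8]
(0.052, 0, 0.072) [261.9 111.2]
(-0.116, 0.134, 0.02) [156.4 246.2]
(-0.116, -0.134, 0.02) [364.9 246.5]
(0.05, 0.052, 0.042) [210.5 112.5]
(0.05, -0.052, 0.042) [312.6 112.7]
(0.116, 0.134, 0.044) [118.8  39.2]
(0.116, -0.134, 0.044) [404.9  39.6]
```

View pics/s27.png

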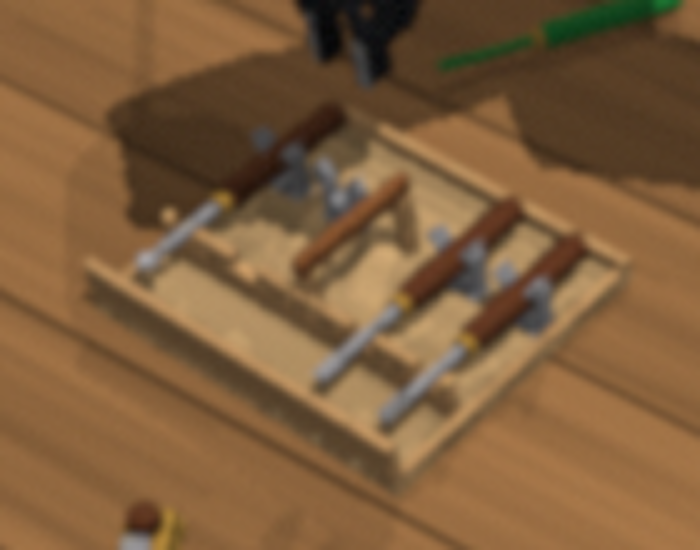

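View pics/w27.png

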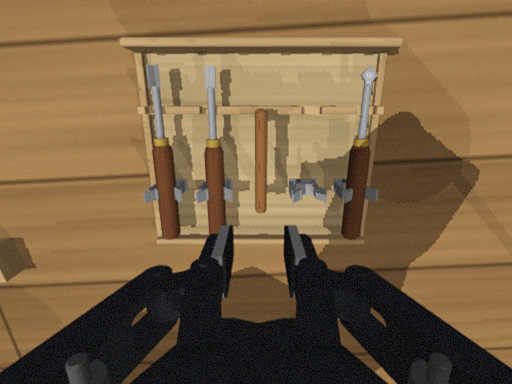

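View pics/t27.png

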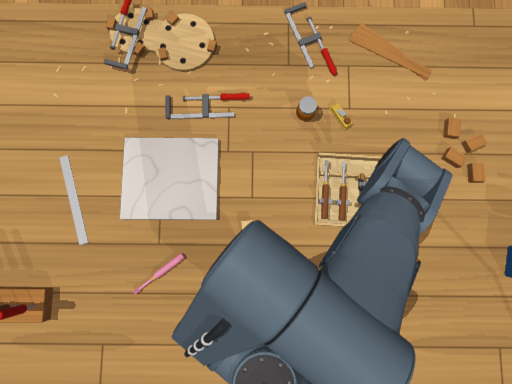

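```bash
python3 - <<'E'
from h import *
rows([.4803,-.3069,.06],np.radians(-93.1),5,2)
E
```

```text
t 42.15 tcp [ 0.4615 -0.3036  0.1558] yawY -1.6244 tilt [-0.  0.] q1,6 [-0.666  0.958] F [ 0.2 -0.2 -0.3] op 0.0299
tot [1.9  0.23 9.58] |row| 1.95 yaw/row 0.0001
[[0.38, 0.05, 1.92], [0.38, 0.05, 1.92], [0.38, 0.05, 1.92], [0.38, 0.05, 1.92], [0.38, 0.05, 1.92]]
```

Emit:
move_arm(
  offset=[
    [0.6,0.1,2.5],
    [0.6,0.1,2.5],
    [0.5,0,2.5],
    [0.2,0,1.5],
    [0,0,0.6],
  ],
  yaw=[0,0,0,0,0],
  grip=[-0.3,-0.3,-0.3,-0.3,-0.3],
)

```text
time_s: 42.65
tcp_pos: [0.48, -0.3066, 0.0586]
tcp_rot: [-0.001, 1.0, -0.027, -0.001]
contact_force: [-0.6, 0.2, 0.4]
opening: 0.0299
```

```bash
python3 - <<'E'
from h import *
P=snap("wrist","w28")
rows([.4803,-.3069,.021],np.radians(-93.1),5,2)
E
```

```text
t 42.7 tcp [ 0.4798 -0.3067  0.0586] yawY -1.6246 tilt [-0.002  0.001] q1,6 [-0.65   0.974] F [-1.2 -0.1 -0.9] op 0.03
tot [0.05 0.02 3.76] |row| 0.75 yaw/row 0.0001
[[0.01, 0.0, 0.75], [0.01, 0.0, 0.75], [0.01, 0.0, 0.75], [0.01, 0.0, 0.75], [0.01, 0.0, 0.75]]
```

View pics/w28.png

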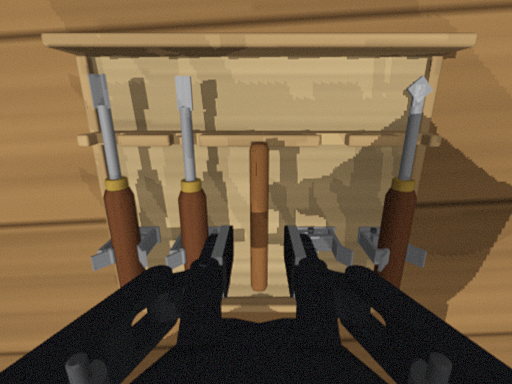

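Emit:
move_arm(
  offset=[
    [0,0,1.2],
    [0,0,1.2],
    [0,0,0.9],
    [0,0,0.4],
    [0,0,0],
  ],
  yaw=[0,0,0,0,0],
  grip=[-0.3,-0.3,-0.3,-0.3,-0.3],
)

```text
time_s: 43.2
tcp_pos: [0.4801, -0.3071, 0.0223]
tcp_rot: [-0.0, 1.0, -0.027, -0.0]
contact_force: [-0.4, 0.9, 0.0]
opening: 0.0299
```

Emit:
move_arm(
  offset=[
    [0,0,0],
    [0,0,0],
    [0,0,0],
    [0,0,0],
    [0,0,0],
  ],
  yaw=[0,0,0,0,0],
  grip=[-1,-1,-1,-1,-1],
  grip_force=120,
)

```text
time_s: 43.7
tcp_pos: [0.4805, -0.3075, 0.0235]
tcp_rot: [0.0, 1.0, -0.027, 0.0]
contact_force: [-0.5, 0.9, 6.6]
opening: 0.0096
```

```bash
python3 - <<'E'
from h import *
P=snap("wrist","w29"); P=snap("scene","s29",(110,80,270,210),5)
rows([.4803,-.3069,.021],np.radians(-93.1),5,2)
E
```

```text
t 43.8 tcp [ 0.4806 -0.3075  0.0235] yawY -1.6249 tilt [ 0.001 -0.001] q1,6 [-0.651  0.974] F [-1.3  1.1  6.3] op 0.0096
tot [-0.03 -0.06  0.25] |row| 0.05 yaw/row -0.0
[[-0.01, -0.01, 0.05], [-0.01, -0.01, 0.05], [-0.01, -0.01, 0.05], [-0.01, -0.01, 0.05], [-0.01, -0.01, 0.05]]
```

View pics/s29.png

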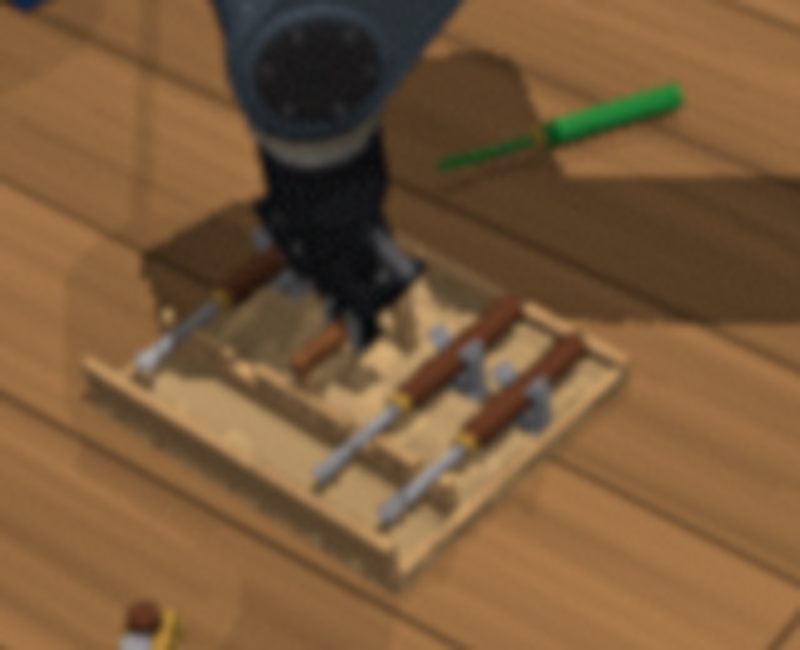

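```bash
python3 - <<'E'
from h import *
im=cv2.imread("pics/s7_raw.png"); cv2.imwrite("pics/sl1.png",cv2.resize(im[190:325,265:425],None,fx=4.8,fy=4.4,interpolation=cv2.INTER_CUBIC))
im=cv2.imread("pics/t27_raw.png"); cv2.imwrite("pics/sl2.png",cv2.resize(im[130:228,112:228],None,fx=6.8,fy=6,interpolation=cv2.INTER_CUBIC))
E
```

```text
(no output)
```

View pics/sl1.png

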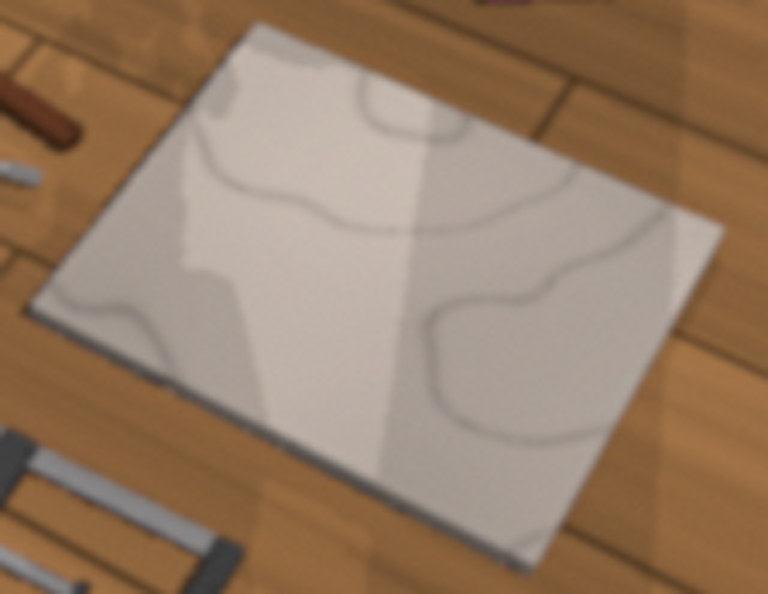

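View pics/sl2.png

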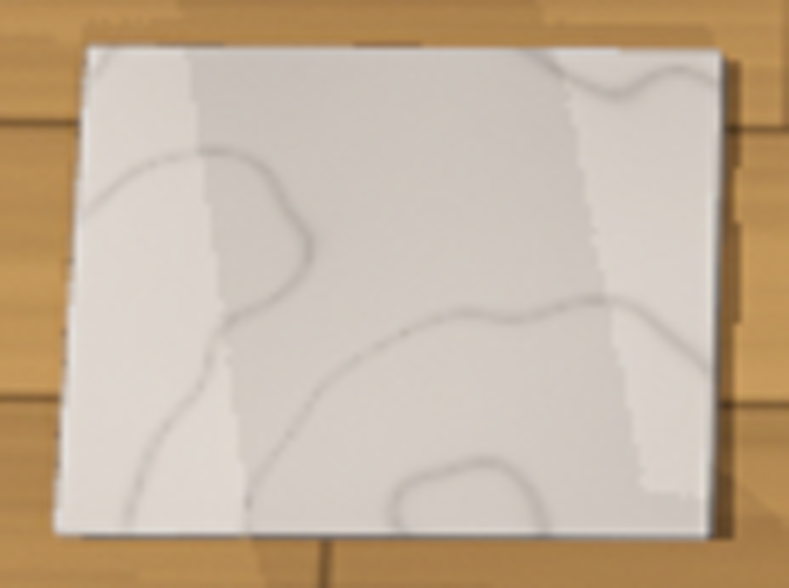

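```bash
python3 - <<'E'
from fit import *
S=camera_params("scene");T=camera_params("top")
s=lambda u,v:np.array([u/4.8+265,v/4.4+190]);t=lambda u,v:np.array([u/6.8+112,v/6+130])
A,B=.135,.155
os=[(S,s(258,22),(-A,-B,.02)),(S,s(725,228),(-A,B,.02)),(S,s(535,560),(A,B,.02)),(S,s(30,305),(A,-B,.02))]
ot=[(T,t(88,46),(A,B,.02)),(T,t(723,50),(A,-B,.02)),(T,t(710,535),(-A,-B,.02)),(T,t(53,532),(-A,B,.02))]
x0=[.52,.303,0]
fit(os,x0);fit(ot,x0);fit(os+ot,x0)
E
```

```text
[0.5224 0.3044] 0.11
[[-0.3, -0.7], [0.5, -0.4], [0.3, 1.4], [-0.6, -0.3]]
[0.52   0.3026] 0.13
[[-0.4, -0.6], [0.2, -0.4], [0.3, 0.6], [-0.1, 0.3]]
[0.5209 0.3034] 0.14
[[-0.4, -1.1], [0.3, -1.0], [0.2, 0.7], [-0.6, -0.9], [-0.6, -0.8], [-0.1, -0.7], [-0.0, 0.3], [-0.3, 0.0]]
```

Emit:
move_arm(
  offset=[
    [0,0,-0.2],
    [0,0,-0.4],
    [0,0,-0.7],
    [0,0,-1.0],
    [0,0,-1.0],
  ],
  yaw=[0,0,0,0,0],
  grip=[-1,-1,-1,-1,-1],
)

```text
time_s: 44.3
tcp_pos: [0.4803, -0.3074, 0.0568]
tcp_rot: [0.0, 1.0, -0.027, 0.0]
contact_force: [0.5, -0.3, -6.2]
opening: 0.0095
```

```bash
python3 - <<'E'
from h import *
s=state();print(s["tcp_pos"],s["contact_force"].round(1),s["moment"].round(2),s["opening"])
P=snap("wrist","w30"); P=snap("scene","s30",(110,80,270,210),5)
E
```

```text
[ 0.48034267 -0.30735213  0.0567951 ] [ 0.5 -0.3 -6.2] [-0.02  0.02 -0.01] 0.009530173364883633
```

View pics/s30.png

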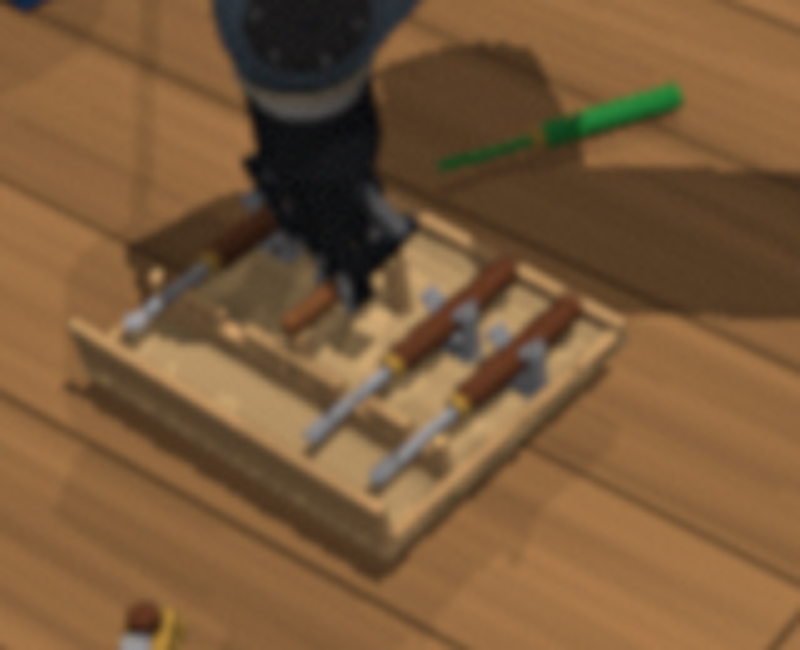

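View pics/w30.png

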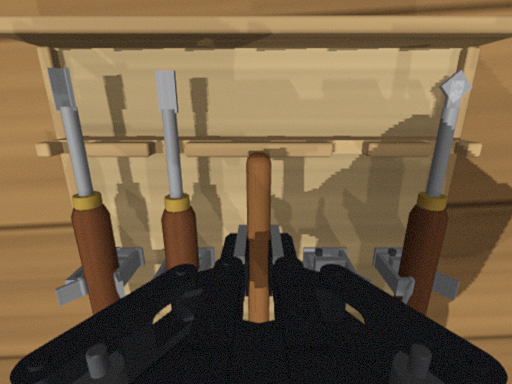

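Emit:
move_arm(
  offset=[
    [0,0,-1.2],
    [0,0,-1.5],
    [0,0,-1.5],
    [0,0,-1.0],
    [0,0,-0.5],
  ],
  yaw=[0,0,0,0,0],
  grip=[-1,-1,-1,-1,-1],
)

```text
time_s: 44.9
tcp_pos: [0.4807, -0.3076, 0.1145]
tcp_rot: [0.001, 1.0, -0.027, 0.001]
contact_force: [-0.3, 0.0, -6.4]
opening: 0.0097
```

```bash
python3 - <<'E'
from h import *
rows([.521,.3035,.115],np.radians(-89.9),20,2)
print(state()["moment"].round(2))
E
```

```text
t 44.9 tcp [ 0.4807 -0.3076  0.1145] yawY -1.6249 tilt [ 0.001 -0.001] q1,6 [-0.651  0.974] F [-0.3  0.  -6.4] op 0.0097
tot [  0.72 -61.24  -0.12] |row| 3.06 yaw/row -0.0028
[[0.04, -3.06, -0.01], [0.04, -3.06, -0.01], [0.05, -3.06, -0.01], [0.06, -3.06, -0.01], [0.07, -3.06, -0.01]]
[[0.08, -3.06, -0.01], [0.09, -3.06, -0.01], [0.1, -3.06, -0.01], [0.1, -3.06, -0.01], [0.11, -3.06, -0.01]]
[[0.12, -3.06, -0.01], [0.13, -3.06, -0.01], [0.14, -3.06, -0.01], [0.15, -3.06, -0.01], [0.16, -3.06, -0.01]]
[[0.16, -3.06, -0.01], [0.17, -3.06, -0.01], [0.18, -3.06, -0.01], [0.19, -3.06, -0.01], [0.2, -3.06, -0.01]]
[-0.02 -0.02 -0.04]
```

Carry across with gentle ramps.

Emit:
move_arm(
  offset=[
    [0,-0.6,0],
    [0,-1.2,0],
    [0.05,-2,0],
    [0.1,-3,0],
    [0.1,-3.5,0],
  ],
  yaw=[0,0,-0.004,-0.004,-0.004],
  grip=[-1,-1,-1,-1,-1],
)

```text
time_s: 45.4
tcp_pos: [0.4875, -0.2029, 0.1122]
tcp_rot: [-0.0, 1.0, -0.021, -0.001]
contact_force: [0.7, -0.8, -7.0]
opening: 0.0095
```

Emit:
move_arm(
  offset=[
    [0.1,-3.5,0],
    [0.1,-3.5,0],
    [0.1,-3.5,0],
    [0.1,-3.5,0],
    [0.1,-3.5,0],
  ],
  yaw=[-0.004,-0.004,-0.004,-0.004,-0.004],
  grip=[-1,-1,-1,-1,-1],
)

```text
time_s: 45.9
tcp_pos: [0.498, -0.0275, 0.1123]
tcp_rot: [-0.0, 1.0, -0.011, -0.001]
contact_force: [0.7, 0.9, -6.0]
opening: 0.0095
```

Emit:
move_arm(
  offset=[
    [0.1,-3.5,0],
    [0.1,-3.5,0],
    [0.1,-3.5,0],
    [0.1,-3.5,0],
    [0.1,-3.5,0],
  ],
  yaw=[-0.004,-0.004,-0.004,-0.004,-0.004],
  grip=[-1,-1,-1,-1,-1],
)

```text
time_s: 46.4
tcp_pos: [0.5052, 0.1471, 0.1123]
tcp_rot: [0.0, 1.0, -0.001, -0.001]
contact_force: [0.9, -0.3, -6.7]
opening: 0.0095
```

```bash
python3 - <<'E'
from h import *
rows([.521,.3035,.115],np.radians(-89.9),10,2)
E
```

```text
t 46.4 tcp [0.5052 0.1471 0.1123] yawY -1.5724 tilt [-0.001 -0.   ] q1,6 [0.195 1.767] F [ 0.9 -0.3 -6.7] op 0.0095
tot [  1.55 -15.64  -0.28] |row| 1.57 yaw/row -0.0003
[[0.16, -1.56, -0.03], [0.16, -1.56, -0.03], [0.16, -1.56, -0.03], [0.16, -1.56, -0.03], [0.16, -1.56, -0.03]]
[[0.16, -1.56, -0.03], [0.16, -1.56, -0.03], [0.16, -1.56, -0.03], [0.16, -1.56, -0.03], [0.16, -1.56, -0.03]]
```

Emit:
move_arm(
  offset=[
    [0.3,-3.2,0],
    [0.3,-2.8,0],
    [0.2,-2.2,0],
    [0.2,-1.8,0],
    [0.1,-1.4,0],
  ],
  yaw=[0,0,0,0,0],
  grip=[-1,-1,-1,-1,-1],
)

```text
time_s: 46.9
tcp_pos: [0.517, 0.2603, 0.1123]
tcp_rot: [0.0, 1.0, -0.001, -0.001]
contact_force: [-1.1, -0.3, -6.8]
opening: 0.0095
```

Emit:
move_arm(
  offset=[
    [0.1,-1.0,0],
    [0.1,-0.8,0],
    [0,-0.5,0],
    [0,0,0],
    [0,0,0],
  ],
  yaw=[0,0,0,0,0],
  grip=[-1,-1,-1,-1,-1],
)

```text
time_s: 47.4
tcp_pos: [0.5197, 0.2816, 0.1128]
tcp_rot: [0.0, 1.0, -0.001, -0.0]
contact_force: [0.3, -0.5, -6.2]
opening: 0.01
```

```bash
python3 - <<'E'
from h import *
rows([.521,.3035,.115],np.radians(-89.9),5,2)
P=snap("wrist","w31"); P=snap("scene","s31"); 
E
```

```text
t 47.4 tcp [0.5197 0.2816 0.1128] yawY -1.5733 tilt [-0. -0.] q1,6 [0.418 1.991] F [ 0.3 -0.5 -6.2] op 0.01
tot [ 0.12 -2.19 -0.22] |row| 0.44 yaw/row -0.0008
[[0.02, -0.44, -0.04], [0.03, -0.44, -0.04], [0.03, -0.44, -0.04], [0.03, -0.44, -0.04], [0.03, -0.44, -0.04]]
```

View pics/w31.png

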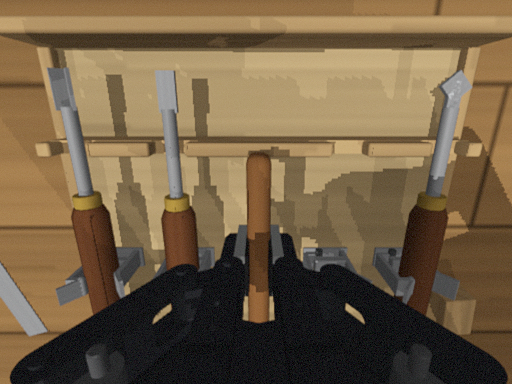

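View pics/s31.png

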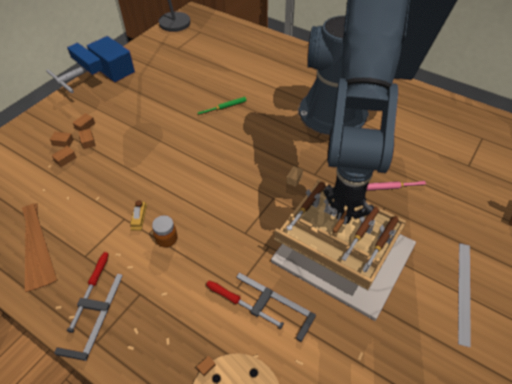

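Emit:
move_arm(
  offset=[
    [0.1,-0.6,0.5],
    [0,-0.8,1],
    [0,-0.5,1.2],
    [0,-0.3,1],
    [0,0,0.5],
  ],
  yaw=[-0.004,0,0,0,0],
  grip=[-1,-1,-1,-1,-1],
)

```text
time_s: 48.0
tcp_pos: [0.5199, 0.3042, 0.069]
tcp_rot: [0.0, 1.0, 0.001, -0.001]
contact_force: [1.0, 0.5, -6.9]
opening: 0.0094
```

Emit:
move_arm(
  offset=[
    [0,0,0.5],
    [0,0,0.4],
    [0,0,0.2],
    [0,0,0],
    [0,0,0],
  ],
  yaw=[0,0,0,0,0],
  grip=[-1,-1,-1,-1,-1],
)

```text
time_s: 48.5
tcp_pos: [0.5209, 0.304, 0.0602]
tcp_rot: [-0.0, 1.0, 0.001, 0.0]
contact_force: [-0.1, 0.2, -7.1]
opening: 0.0097
```

```bash
python3 - <<'E'
from h import *
rows([.521,.3035,.0435],np.radians(-89.9),5,2)
P=snap("scene","s32",(260,175,430,325),4.5); P=snap("top","t32",(100,110,240,240),5.5)
E
```

```text
t 48.5 tcp [0.5209 0.304  0.0602] yawY -1.5691 tilt [0. 0.] q1,6 [0.451 2.02 ] F [-0.1  0.2 -7.1] op 0.0097
tot [0.01 0.05 1.67] |row| 0.33 yaw/row -0.0
[[0.0, 0.01, 0.33], [0.0, 0.01, 0.33], [0.0, 0.01, 0.33], [0.0, 0.01, 0.33], [0.0, 0.01, 0.33]]
```

View pics/s32.png

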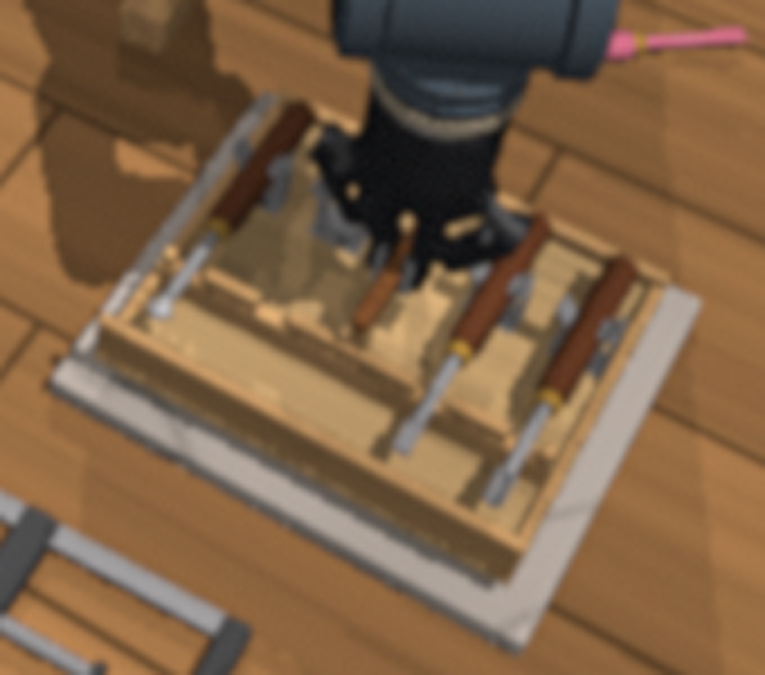

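View pics/t32.png

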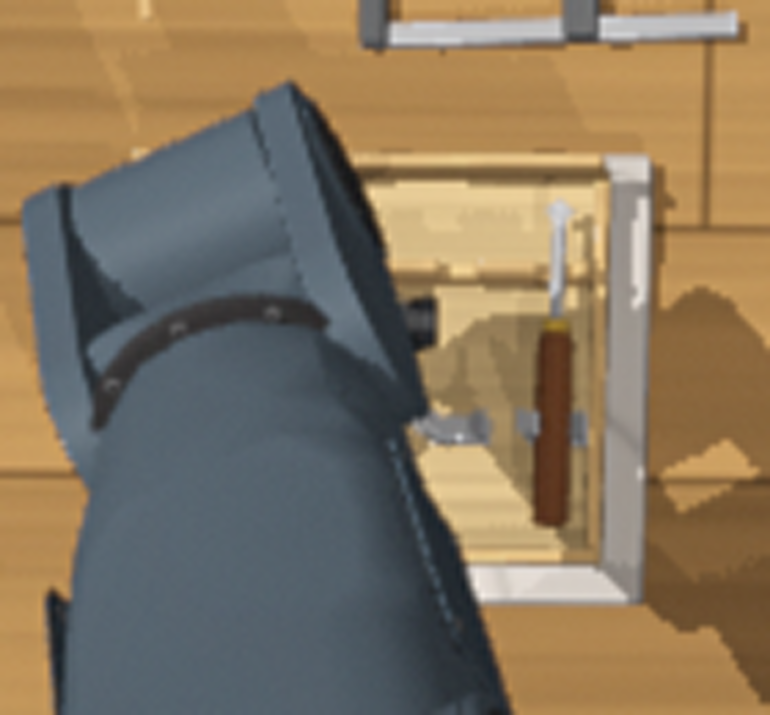

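Aligned within a millimetre or so; set it down slowly.

Emit:
move_arm(
  offset=[
    [0,0.05,0.3],
    [0,0,0.4],
    [0,0,0.3],
    [0,0,0.2],
    [0,0,0.1],
  ],
  yaw=[0,0,0,0,0],
  grip=[-1,-1,-1,-1,-1],
)

```text
time_s: 49.1
tcp_pos: [0.5206, 0.3035, 0.0466]
tcp_rot: [0.0, 1.0, 0.001, -0.0]
contact_force: [-0.3, 0.5, -6.7]
opening: 0.0098
```

Emit:
move_arm(
  offset=[
    [0,0,0.1],
    [0,0,0.1],
    [0,0,0.05],
    [0,0,0.05],
    [0,0,0],
  ],
  yaw=[0,0,0,0,0],
  grip=[-1,-1,-1,-1,-1],
)

```text
time_s: 49.6
tcp_pos: [0.5207, 0.3035, 0.0439]
tcp_rot: [-0.0, 1.0, 0.001, 0.0]
contact_force: [0.8, 0.3, -6.4]
opening: 0.01
```

Emit:
move_arm(
  offset=[
    [0,0,0.05],
    [0,0,0.05],
    [0,0,0.05],
    [0,0,0],
    [0,0,0],
  ],
  yaw=[0,0,0,0,0],
  grip=[-1,-1,-1,-1,-1],
)

```text
time_s: 50.1
tcp_pos: [0.5209, 0.3036, 0.0436]
tcp_rot: [-0.0, 1.0, 0.001, 0.0]
contact_force: [-5.7, -3.1, 7.1]
opening: 0.01
```

```bash
python3 - <<'E'
from h import *
rows([.521,.3033,.0435],np.radians(-89.88),5,2)
P=snap("scene","s33",(260,175,430,325),4.5)
E
```

```text
t 50.1 tcp [0.5209 0.3036 0.0436] yawY -1.569 tilt [0.001 0.   ] q1,6 [0.451 2.02 ] F [-5.7 -3.1  7.1] op 0.01
tot [0.01 0.03 0.01] |row| 0.01 yaw/row -0.0001
[[0.0, 0.01, 0.0], [0.0, 0.01, 0.0], [0.0, 0.01, 0.0], [0.0, 0.01, 0.0], [0.0, 0.01, 0.0]]
```

View pics/s33.png

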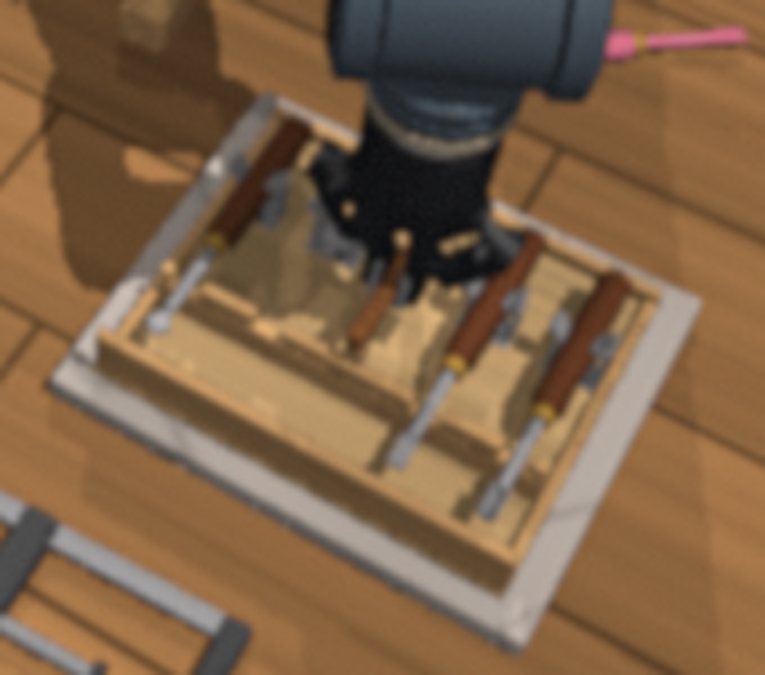

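Emit:
move_arm(
  offset=[
    [0,0,-0.1],
    [0,0,0],
    [0,0,0],
    [0,0,0],
    [0,0,0],
  ],
  yaw=[0,0,0,0,0],
  grip=[-1,-0.3,-0.3,-0.3,-0.3],
  grip_force=40,
)

```text
time_s: 50.65
tcp_pos: [0.521, 0.3036, 0.0436]
tcp_rot: [-0.0, 1.0, 0.001, 0.0]
contact_force: [0.1, 0.3, -0.6]
opening: 0.0299
```

Emit:
move_arm(
  offset=[
    [0,0,-1],
    [0,0,-3],
    [0,0,-4],
    [0,0,-4],
    [0,0,-3],
  ],
  yaw=[0,0,0,0,0],
  grip=[-0.3,-0.3,-0.3,-0.3,-0.3],
)

```text
time_s: 51.15
tcp_pos: [0.5212, 0.3038, 0.1969]
tcp_rot: [-0.001, 1.0, 0.001, 0.001]
contact_force: [-0.2, 0.2, 0.3]
opening: 0.0298
```

Emit:
move_arm(
  offset=[
    [-4,2,0],
    [-4,4,0],
    [-4,4.5,0],
    [-3,4.5,0],
    [0,4,0],
  ],
  yaw=[0,0,0,0,0],
  grip=[-0.3,-0.3,-0.3,-0.3,-0.3],
)

```text
time_s: 51.65
tcp_pos: [0.3818, 0.1279, 0.194]
tcp_rot: [-0.0, 1.0, 0.002, -0.0]
contact_force: [1.5, 0.4, -0.3]
opening: 0.03
```

Emit:
move_arm(
  offset=[
    [0,4,0],
    [0,4,0],
    [0,3,0],
    [0,0,0],
    [0,0,0],
  ],
  yaw=[0,0,0,0,0],
  grip=[-0.3,-0.3,-0.3,-0.3,-0.3],
)

```text
time_s: 52.15
tcp_pos: [0.3851, 0.0187, 0.194]
tcp_rot: [-0.0, 1.0, 0.0, 0.0]
contact_force: [0.3, 0.2, 0.5]
opening: 0.0298
```

```bash
python3 - <<'E'
from h import *
print(state()["tcp_pos"])
P=snap("scene","s34"); P=snap("top","t34")
im=cv2.imread("pics/s34_raw.png"); cv2.imwrite("pics/s34c.png",cv2.resize(im[185:325,265:425],None,fx=4.8,fy=4.2,interpolation=cv2.INTER_CUBIC))
im=cv2.imread("pics/t34_raw.png"); cv2.imwrite("pics/t34c.png",cv2.resize(im[130:228,112:228],None,fx=6.8,fy=6,interpolation=cv2.INTER_CUBIC))
E
```

```text
[0.38508542 0.01874673 0.19395837]
```

View pics/s34c.png

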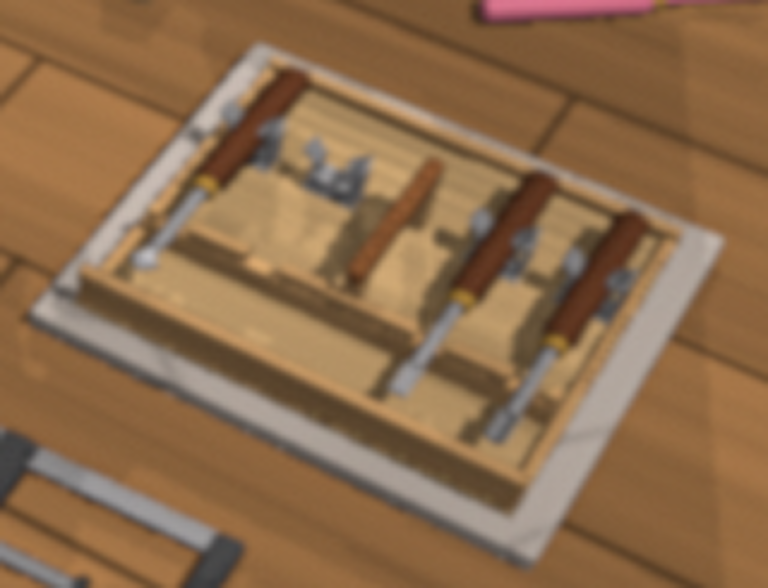

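View pics/t34c.png

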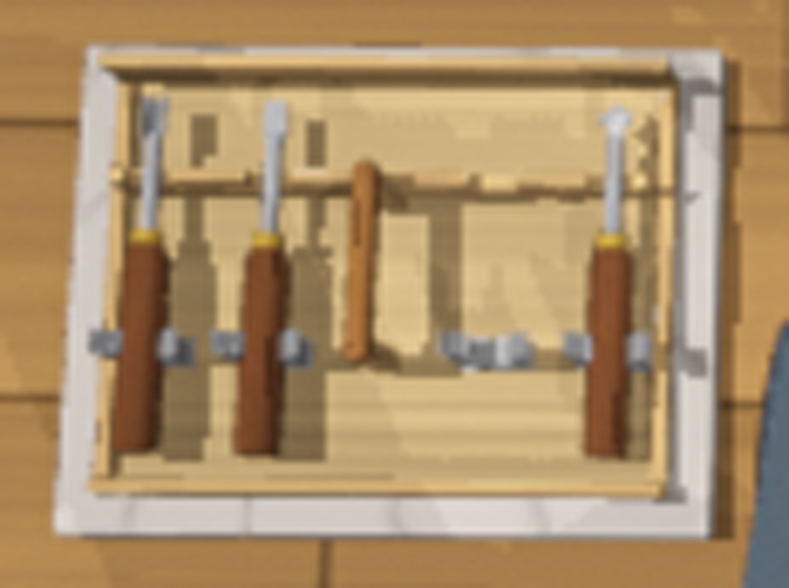

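View pics/s34.png

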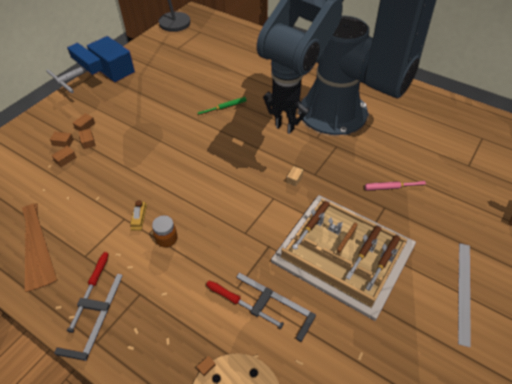

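```bash
python3 - <<'E'
from fit import *
S=camera_params("scene");T=camera_params("top")
s=lambda u,v:np.array([u/4.8+265,v/4.2+185]);t=lambda u,v:np.array([u/6.8+112,v/6+130])
A,B=.116,.134
os=[(S,s(80,268),(A,-B,.064)),(S,s(522,484),(A,B,.064)),(S,s(681,235),(-A,B,.04)),(S,s(271,58),(-A,-B,.04))]
ot=[(T,t(100,54),(A,B,.064)),(T,t(680,58),(A,-B,.064)),(T,t(665,497),(-A,-B,.04)),(T,t(88,492),(-A,B,.04)),(T,t(365,160),(.052,0,.092)),(T,t(355,359),(-.052,0,.092))]
x0=[.52,.303,0]
print("tray");fit(os,x0);fit(ot,x0);fit(os+ot,x0)
A,B=.135,.155
so=[(S,s(260,42),(-A,-B,.02)),(S,s(724,238),(-A,B,.02)),(S,s(533,563),(A,B,.02)),(S,s(30,312),(A,-B,.02))]
to=[(T,t(88,46),(A,B,.02)),(T,t(723,50),(A,-B,.02)),(T,t(710,535),(-A,-B,.02)),(T,t(53,532),(-A,B,.02))]
print("slab");fit(so,x0);fit(to,x0);fit(so+to,x0)
E
```

```text
tray
[0.5261 0.3031] -0.32
[[-1.5, 0.3], [-0.0, 1.0], [0.9, -1.1], [0.2, -1.0]]
[0.5212 0.3009] -0.09
[[0.1, -0.5], [-0.9, -0.1], [0.1, 0.2], [-0.1, 0.0], [0.3, 0.0], [0.2, 0.3]]
[0.5226 0.3016] -0.12
[[-1.2, -0.7], [0.3, -0.5], [0.8, -2.4], [0.1, -2.0], [-0.1, -0.9], [-1.1, -0.5], [-0.1, -0.2], [-0.3, -0.4], [0.1, -0.4], [-0.0, -0.2]]
slab
[0.5234 0.3047] -0.09
[[-0.6, -0.4], [0.8, 0.3], [0.4, 0.1], [-0.7, -0.2]]
[0.52   0.3026] 0.13
[[-0.4, -0.6], [0.2, -0.4], [0.3, 0.6], [-0.1, 0.3]]
[0.5219 0.3038] -0.01
[[-0.7, -0.9], [0.6, -0.4], [0.4, -0.7], [-0.7, -0.7], [-0.6, -1.2], [-0.1, -0.8], [-0.2, 0.1], [-0.5, -0.4]]
```

View pics/t34.png

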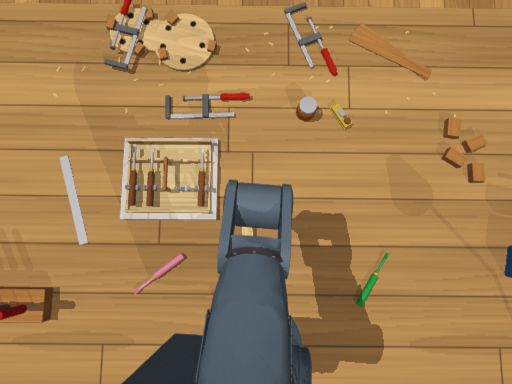

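The top view shows the tray on the slab at about (170,179). The three gouges are clipped and no others are on the bench. The clamp, glue jar and plane are where they were, and the block is on the bench beneath the arm. Handing in.

```bash
python3 - <<'E'
from rig import ctrl,state
print(ctrl.close_job(), state()["time_s"])
E
```

```text
the job is handed in; nothing more can be done
the job is handed in; nothing more can be done
```

The job is done and handed in at about 52 s. The one wooden block went from the slab to the bench. The three gouges on the bench are clipped in places 1, 3 and 4, edges towards the guard board. The loaded tray was then carried level by its bar and set down on the slab. No fourth gouge or second block was in view.

**Clips:** Each handle came to a firm stop at its predicted home height, with a push of 9 to 34 N. All the shanks looked to be in their notches.

**Tray on slab:** Camera fits put it within about 1–3 mm of the slab's centre and 0.2° of square. The two cameras differed from each other by 2–5 mm on absolute position.

**Left alone:** The clamp, glue jar, plane and the green and pink tools look unmoved.

**What went wrong:**
- The real fingertips sit about 24 mm behind the reported TCP. Because of this my first grasp at the block closed above it without moving it. I found the offset by touching the bench and corrected for it in every grasp after that.
- The first gouge grasp was too shallow, so I took it again deeper before lifting.

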